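Wedge the bamboo organizer shut and stack the keepsake box on it

TASK

Close up the bamboo organizer: push its open drawer fully shut, lay the loose bamboo wedge on the organizer's top with its thin end in the mouth of the slot and let go of it, then tap its thick end until the wedge stops moving forward, with its head against the slot's first pair of blocks. Then stack the lidded bamboo box on top so that its four corner feet sit down in the four recesses, and let go. Leave the bunny, tiara, party horn and ring where they are.

Things in the scene. Friction and masses are not known exactly. Their poses are not given: they have to be found in the camera images.
- organizer: Bamboo organizer, fixed: 200 deep (x), 260 wide (y), flat top 130 mm above the counter. Origin: centre of underside; x from its front (drawers) to its back, y to the left seen from the robot, z up. Upper drawer pulled out; lower one shut, unused. The slot is on the top's front strip (x -100 to -25 mm); before its mouth (y -130 to -30) that strip is a flat landing.
- slot_mouth (a point): Middle of the slot's mouth, on the organizer's top (organizer x -65.4, y -30 mm); axes the organizer's. The wedge enters along +y between two upright blocks 26 mm high, 25 mm long in y. The rear block's face is straight (organizer x -48); the front one's slopes: slot 34.8 mm wide here, narrowing 0.128 mm per mm of y. These blocks span organizer x -33 to -99 mm.
- slot_end (a point): Middle of the slot's far end, on the organizer's top (organizer x -73, y +90 mm). A second pair of blocks like the first ends here (organizer y 65 to 90). Between the pairs is a 70 mm notch in the top, open to the front.
- tongue_top (a point): Top of a round upright tongue, 24 mm thick, that moves with the upper drawer (156 mm above the counter). With the drawer shut it stands in the notch between the block pairs, 3 mm proud of the straight rear faces, and springs back (1.2 N per mm, 6 mm): the wedge feels up to about 8 N over its last 25 mm, then a firm stop.
- seat (a point): Point on the organizer's top, at the centre of the four square recesses (16 mm wide, 7 mm deep, centres at +-45 mm along x and +-65 mm along y from it). Its axes are the organizer's.
- drawer (a joint): How far the upper drawer is pulled out towards the robot (m): 0 is fully shut (a firm stop), 0.12 fully out. It slides along the organizer's x axis with about 2 N of friction and stays where it is left.
- drawer_front (a point): Middle of the top edge of the upper drawer's flat outer face, 128 mm above the counter; it moves with the drawer (organizer x -112 mm when shut). The front panel is 256 mm wide, 62 mm high and 12 mm thick, no handle; push it along the organizer's +x.
- wedge: Loose bamboo wedge lying flat, 150 mm long, 90 g. x along it to the thin end, z up. Origin: underside, mid-length of its 125 mm shaft. Shaft 24 mm high: straight face at y -13 mm; sloping face +y: 34 mm thick at the head, 26 at the origin, 18 at the rounded tip. Centre of mass about x -15. Fully home its x is along organizer +y, its origin at organizer x -61, y +32 mm.
- wedge_tip (a point): Centre of the wedge's thin end, 12 mm above its underside.
- wedge_head (a point): Centre of the flat end of the wedge's head, the face to tap along the wedge's +x, 15 mm above its underside. The head is a block 25 mm long, 46 mm wide and 30 mm high; its shoulder stops against the blocks at the slot's mouth when the wedge is home.
- box: Loose closed bamboo box, lid fixed on, 0.35 kg, 114 (x) by 156 mm (y) over the lid. Origin: centre, underside of its feet; z up. Feet 11 mm square, 6 mm high at x +-45, y +-65 mm. Lid's top 72 mm above the origin; on it a bar handle 14 mm thick (x), 70 mm long (y), its top at 112 mm. Seated, the origin is 6 mm below the organizer's top. Either way round will do.
- box_handle (a point): Point inside the box's bar handle, on its middle, 97 mm above the underside of the feet.
- bunny: White ceramic bunny, 68 mm wide, 135 mm tall. Bystander; origin at the centre of its underside, z up. Leave it where it is.
- tiara: Pink hard plastic tiara standing on its open band, about 110 mm wide, 60 mm tall. Origin: centre of the band's circle, at its underside. Bystander; leave it where it is.
- horn: Yellow plastic party horn standing on its bell, 60 mm wide, 150 mm tall. Bystander; origin at the centre of its underside, z up. Leave it where it is.
- ring: Silver plastic ring lying flat, 72 mm wide, 12 mm high. Bystander; origin at the centre of its underside, z up. Leave it where it is.
Things that resemble listed ones, but are neither listed nor needed, are in the scene too. Leave any black or yellow look-alike of the wedge alone.

How it is judged:
By the outcome, as a careful person would: the job done as asked, in the order asked, and still so for the second after the job is handed in, with the robot touching nothing.
It also fails if it takes over 72 s, if anything falls off the work surface, if the arm or the gripper's body presses on something with over 40 N, if the wrist force passes 120 N, or if a joint passes its speed limit or range.

ROBOT

A 7-joint arm with a two-finger parallel gripper is mounted at the origin on the work surface. World frame = base frame: x ahead of the robot, y to its left, z up, the work surface at z = 0. Lengths are in m, angles in degrees, forces in N, time in s.
With the tool pointing down it reaches from about 0.4 to 0.85 m from the base axis. Payload 10.4 kg.
Tool frame: the origin (TCP) lies midway between the tips of the shut fingers; the grasp point (between the pads) lies grip_point_offset behind it (grip_point_offset is the distance from the TCP to the grasp point, in m); z points along the fingers, x is the direction in which the jaws open and shut, and the axes are right-handed (so a half turn about z gives the same grasp; the last joint's range is limited). The gripper opens to 85 mm and grips with 20 to 120 N. Pads are 22 mm wide; open, the fingers measure 114 mm over their backs; the gripper's body (76 mm by 85 mm) begins 54 mm behind the grasp point. The pads swing forward as they close: fully open they stand 13 mm farther back than shut.
Start: joints at [74.679, 19.034, -3.707, 83.658, 1.238, 77.344, -5.071], TCP at [0.151, -0.606, 0.194] pointing down, gripper open.
Joint ranges: [-148.97, 148.97], [-28.65, 121.19], [-84.17, 76.75], [9.2, 138.47], [-72.65, 252.65], [3.7, 117.97], [-149.18, 149.18]. Speed limits (degrees/s): [127.2, 127.2, 159.86, 159.86, 180, 180, 180].

INTERFACE

Orientations are given as a 3x3 rotation matrix whose columns are the frame's x, y, z axes.
In Python, from plant import * gives the robot as it stands. The module is installed in compiled form; this text tells all that it offers.
- The arm moves only by the shell command python3 -m creep 'ROWS'. ROWS is JSON, one flat list of numbers, 7 for each row, row after row: the shift along the tool's x, y, z in units of 25 mm (1.0 is 25 mm), then the turn, a rotation vector about the tool's x, y, z in units of 6 degrees (1.0 is 6 degrees), then the finger opening in mm, from 0 to 85.4. A call has exactly 5 rows; each row is the pose to reach, as a shift and turn from the pose measured when the call began, along the tool's axes at that moment; what a row does not reach only later rows make up. A row lasts 1/12 s, in which the tool goes at most 41.7 mm and 7.16 degrees, less where a joint would pass 70% of its speed; a pose out of reach is approached as far as the arm can. A call with a gripper value outside its range is refused whole. The fingers move at their own pace and stop on an object; the grip force is fixed at half the most. Time passes only in rows, so rows that repeat a pose let the fingers close, or fill a call up. It gives the time, the measured TCP pose, the force and the opening at its end, in the units of the state.
- read_state(): the state, without advancing time (a new reading comes with each control period).
- read_camera(name): name is "side" or "top"; returns a dict with "img" (480x640x3 uint8, red, green, blue), "camera_matrix" (3x3 intrinsics, pixels), "rvec" (rotation vector, rad) and "tvec" (3), from world to camera coordinates, as OpenCV has them. Camera axes: x right, y down, z forward; pixel columns grow to the right and rows downward; lengths in m; the calibration is good to about 2 mm. A picture is of the moment at which its call begins. There is no depth.
- hand_in(): hands the job in, once; it reports no verdict.
The state is a dict: "t": time; "joints": joint angles; "joint_vel": joint speeds; "effort": joint torques, N m; "position": TCP position; "eef_rot": TCP orientation; "ft_force": force on the tool from outside, world axes, zero at the start; "moment": the same for the moment, N m; "finger_gap": opening from 0.0 (shut) to 1.0 (fully open).
Only numpy, scipy, OpenCV 4.12 (cv2) and the standard library are available. Lean on these libraries where they do the work, as an engineer would, in place of code of your own. Each camera call takes 0.05 s, during which the arm holds its last target.

## Working session

There is one attempt and no reset: what is moved stays moved. The work goes in short steps, Python scripts to look and compute and a shell command to move; the robot and the scene stay as the last step left them, time stands still between calls to the robot, and variables do not carry over. Pictures are saved under pics/ and viewed, and the job is handed in when it is done.

```bash
mkdir -p pics; python3 - <<'E'
from plant import *
import cv2
s=read_state();print(s)
for n in ("side","top"):
    c=read_camera(n);cv2.imwrite(f"pics/{n}0.png",c["img"][:,:,::-1]);print(n,c["camera_matrix"],c["rvec"],c["tvec"])
E
```

```text
{'t': 0.0, 'joints': array([74.6798925 , 19.07241466, -3.70619735, 83.70607404,  1.23837763,
       77.3440585 , -5.07052655]), 'joint_vel': array([-0.00012018,  0.00302669, -0.01081517,  0.01506876, -0.01652363,
        0.04238422,  0.02304261]), 'effort': array([-1.20097655e-03, -6.25448298e+01,  4.81948885e-02, -3.91598904e+01,
        1.60377729e-02,  1.00644995e-02, -3.34780839e-05]), 'position': array([ 0.15134094, -0.60595179,  0.19291058]), 'eef_rot': array([[ 2.42361213e-01, -9.70185990e-01, -4.32285339e-04],
       [-9.70185017e-01, -2.42361583e-01,  1.37672993e-03],
       [-1.44045345e-03,  8.57308238e-05, -9.99998959e-01]]), 'ft_force': array([-0.43817438, -0.48456331, -1.08081189]), 'moment': array([-0.00485106, -0.04705549, -0.02711009]), 'finger_gap': 1.0021895643897816}
side [[472.73269902   0.         311.48850762]
 [  0.         472.73269902 241.47156824]
 [  0.           0.           1.        ]] [ 0.74082756 -2.38445552  1.35417692] [0.35816423 0.29602679 1.14530084]
top [[473.32842255   0.         317.85162843]
 [  0.         473.32842255 242.53946264]
 [  0.           0.           1.        ]] [ 2.18378625 -2.17811583  0.1208261 ] [-0.11260031  0.50843749  1.4425496 ]
```

View pics/side0.png

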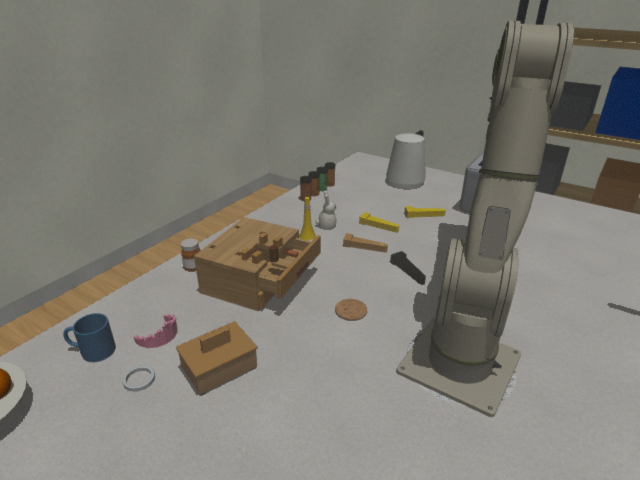

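View pics/top0.png

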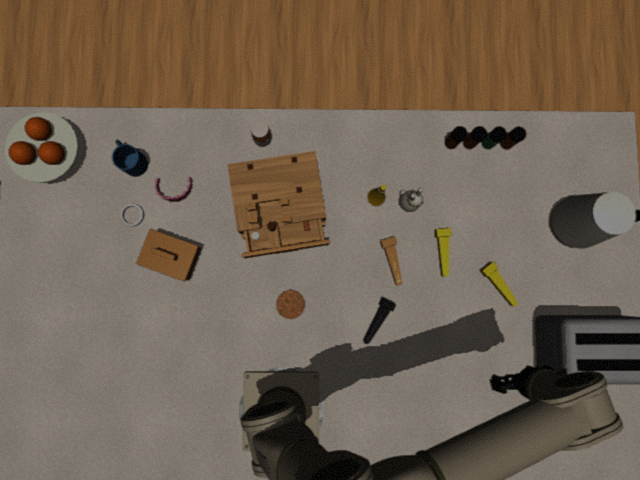

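The top view has world x up and y to the left. The organizer is around (280,200), the bamboo wedge at (392,260), the box at (168,255), the tiara at (174,190), the ring at (132,215), the horn at (377,195) and the bunny at (410,200). The black wedge at (378,320) and the two yellow ones are decoys.

```bash
cat > h.py <<'E'
from plant import *
import cv2, numpy as np
def ray(c,uv):
    R,_=cv2.Rodrigues(np.array(c["rvec"],float));t=np.array(c["tvec"],float).ravel()
    d=R.T@np.linalg.solve(c["camera_matrix"],[uv[0],uv[1],1.0]);return -R.T@t,d
def onz(c,uv,z):
    o,d=ray(c,uv);return o+d*(z-o[2])/d[2]
def proj(c,p):
    return cv2.projectPoints(np.array(p,float).reshape(-1,1,3),np.array(c["rvec"],float),np.array(c["tvec"],float),c["camera_matrix"],None)[0].reshape(-1,2)
def crop(c,x0,y0,w,h,k,name):
    i=c["img"][y0:y0+h,x0:x0+w,::-1];cv2.imwrite(name,cv2.resize(i,None,fx=k,fy=k,interpolation=cv2.INTER_CUBIC))
def two(c1,u1,c2,u2):
    o1,d1=ray(c1,u1);o2,d2=ray(c2,u2);A=np.c_[d1,-d2];s=np.linalg.lstsq(A,o2-o1,rcond=None)[0]
    a=o1+s[0]*d1;b=o2+s[1]*d2;return (a+b)/2,np.linalg.norm(a-b)
E
python3 - <<'E'
from h import *
t=read_camera("top");s=read_camera("side")
crop(t,220,145,120,115,6,"pics/t_org.png");crop(s,190,215,140,95,5,"pics/s_org.png")
crop(t,125,225,85,65,8,"pics/t_box.png");crop(t,370,225,50,70,8,"pics/t_wedge.png")
o,_=ray(t,(0,0));print(o)
E
```

```text
[ 0.37069784 -0.08723357  1.48563464]
```

View pics/t_org.png

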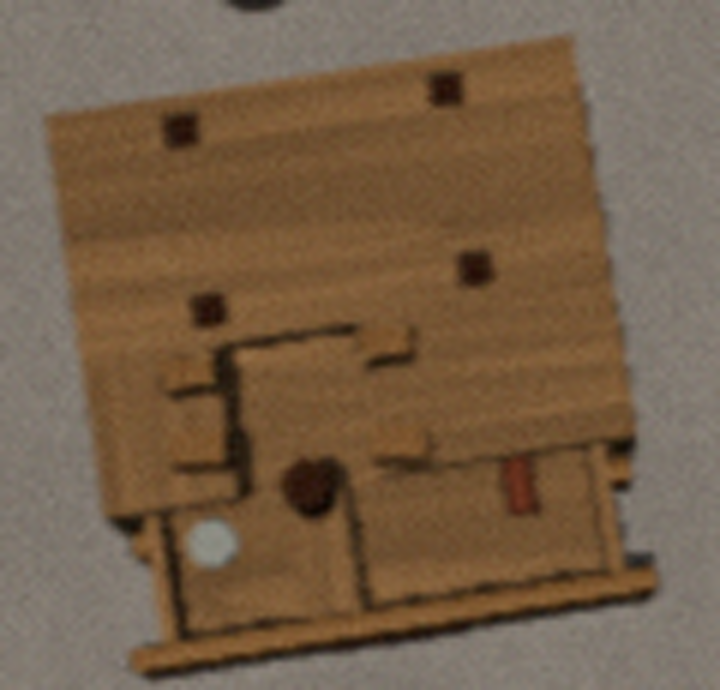

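View pics/s_org.png

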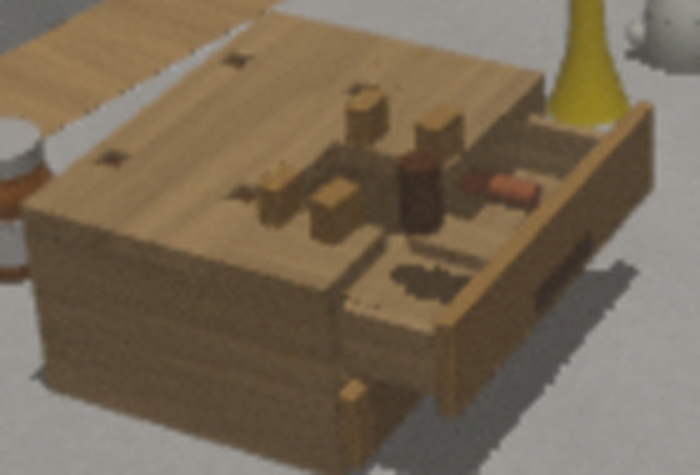

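View pics/t_box.png

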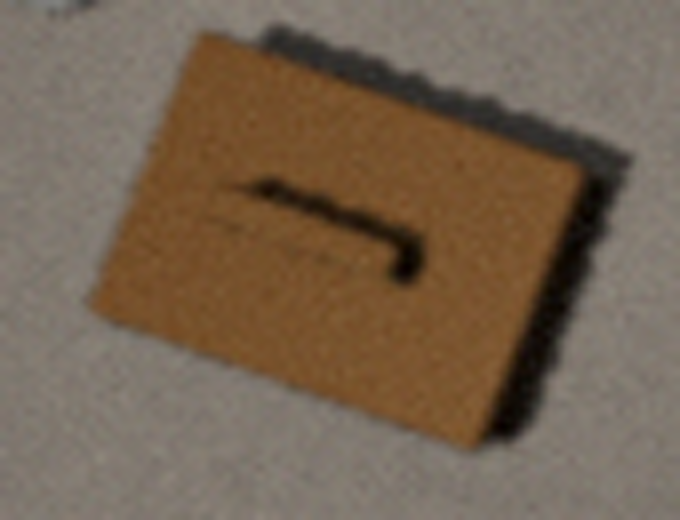

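View pics/t_wedge.png

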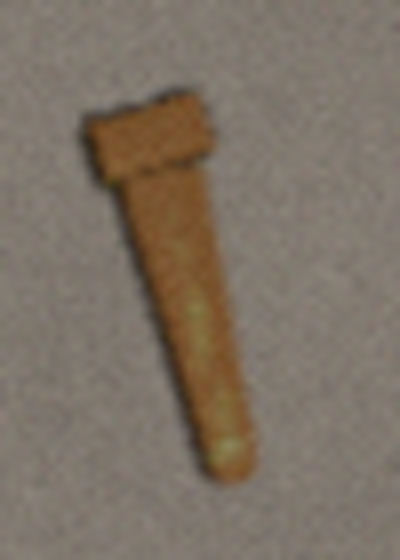

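```bash
python3 - <<'E'
from h import *
np.set_printoptions(precision=4,suppress=True)
t=read_camera("top");s=read_camera("side")
f=lambda p,x0,y0,k:[(x0+(u+.5)/k-.5,y0+(v+.5)/k-.5) for u,v in p]
# recesses by dark mask
hsv=cv2.cvtColor(t["img"],cv2.COLOR_RGB2HSV);g=t["img"].sum(2)
R=[]
for u,v in f([(181,130),(447,89),(476,267),(209,311)],220,145,6):
    u0,v0=int(round(u)),int(round(v));w=g[v0-4:v0+5,u0-4:u0+5].astype(float)
    m=np.clip(np.median(w)-40-w,0,None);yy,xx=np.mgrid[v0-4:v0+5,u0-4:u0+5]
    c=((m*xx).sum()/m.sum(),(m*yy).sum()/m.sum());R.append(onz(t,c,.128)); print(c,R[-1])
R=np.array(R);seat=R.mean(0)
ydir=(R[0]-R[1]+R[3]-R[2])[:2];xdir=(R[0]-R[3]+R[1]-R[2])[:2]
print("seat",seat,np.linalg.norm(ydir)/2,np.linalg.norm(xdir)/2,"yaw",np.degrees(np.arctan2(xdir[1],xdir[0])),np.degrees(np.arctan2(-ydir[0],ydir[1])))
# side recess check
for nm,r in zip("abcd",R): print(nm,proj(s,r))
b=np.array([onz(t,p,.072) for p in f([(203,33),(585,172),(478,447),(92,308)],125,225,8)])
print("box",b,b.mean(0),[np.linalg.norm(b[i]-b[i-1]) for i in range(4)])
# colored wedge mask
sub=hsv[225:295,370:420];m=((sub[...,1]>90)).astype(np.uint8)
n,l,st,ce=cv2.connectedComponentsWithStats(m);print(st[1:],ce[1:])
k=1+st[1:,4].argmax();cnt=max(cv2.findContours((l==k).astype(np.uint8),0,1)[0],key=cv2.contourArea)
p=cnt.reshape(-1,2)+[370,225]
print(p.tolist())
for nm,q,z in [("headL",(88,120),.03),("headR",(192,92),.03),("shR",(213,150),.03),("shL",(105,182),.03),("tip",(231,483),.012)]:
    print(nm,onz(t,f([q],370,225,8)[0],z))
print("edge drawer",[onz(t,q,.128) for q in f([(132,655),(657,575),(135,672),(655,592)],220,145,6)])
E
```

```text
(np.float64(249.7457276022786), np.float64(166.25064733298808)) [0.722  0.0896 0.128 ]
(np.float64(293.9169642857143), np.float64(159.36428571428573)) [ 0.7433 -0.0391  0.128 ]
(np.float64(298.7617382617383), np.float64(189.4060939060939)) [ 0.6541 -0.0537  0.128 ]
(np.float64(254.4432406971267), np.float64(196.2157324540744)) [0.6334 0.0747 0.128 ]
seat [0.6882 0.0179 0.128 ] 0.13027085083439527 0.09013023689931106 yaw 9.46212923822422 9.29735018095544
a [[212.5604 247.3036]]
b [[237.243  227.4838]]
c [[262.3361 233.5171]]
d [[238.839  254.1814]]
box [[0.5442 0.3918 0.072 ]
 [0.4925 0.2483 0.072 ]
 [0.3901 0.2851 0.072 ]
 [0.4412 0.4292 0.072 ]] [0.467  0.3386 0.072 ] [np.float64(0.1095161875611915), np.float64(0.15258612736097696), np.float64(0.10882045487799624), np.float64(0.15286741354389363)]
[[ 11  12  21  49 478]] [[22.2741 32.7803]]
[[390, 237], [389, 238], [388, 238], [387, 238], [386, 239], [385, 239], [384, 239], [383, 240], [382, 240], [381, 240], [381, 241], [381, 242], [381, 243], [382, 244], [382, 245], [382, 246], [383, 247], [384, 248], [385, 249], [385, 250], [385,
[... 664 characters left out ...]
], [398, 265], [398, 264], [398, 263], [398, 262], [397, 261], [397, 260], [397, 259], [397, 258], [397, 257], [396, 256], [396, 255], [396, 254], [396, 253], [396, 252], [395, 251], [395, 250], [395, 249], [395, 248], [395, 247], [395, 246], [394, 245], [394, 244], [395, 243], [396, 243], [396, 242], [396, 241], [395, 240], [395, 239], [395, 238], [394, 237], [393, 237], [392, 237], [391, 237]]
headL [ 0.5182 -0.3055  0.03  ]
headR [ 0.5292 -0.346   0.03  ]
shR [ 0.5067 -0.3539  0.03  ]
shL [ 0.4941 -0.3118  0.03  ]
tip [ 0.3783 -0.3624  0.012 ]
edge drawer [array([0.466 , 0.1091, 0.128 ]), array([ 0.5052, -0.142 ,  0.128 ]), array([0.4578, 0.1075, 0.128 ]), array([ 0.497, -0.141,  0.128])]
```

```bash
cat >> h.py <<'E'
YAW=np.radians(9.4);EX=np.array([np.cos(YAW),np.sin(YAW)]);EY=np.array([-np.sin(YAW),np.cos(YAW)]);SEAT=np.array([.6882,.0179])
np.set_printoptions(precision=4,suppress=True)
E
python3 - <<'E'
import plant
print([n for n in dir(plant) if n[0]!='_'], getattr(plant,'grip_point_offset',None))
from h import *
t=read_camera("top");s=read_camera("side")
f=lambda u,v,x0,y0,k:(x0+(u+.5)/k-.5,y0+(v+.5)/k-.5)
def org(p): d=np.array(p[:2])-SEAT;return 1000*np.array([d@EX,d@EY])
for n,p,z in [("BL",(47,115),.13),("BR",(573,38),.13),("FR",(632,440),.13),("FL",(110,518),.13),("tongue",(310,485),.156),
  ("b1rear R edge top",(414,340),.156),("b1front",(430,440),.156),("drL",(132,652),.128),("drR",(655,575),.128),("drLo",(140,675),.128),("drRo",(655,592),.128),("notch back",(352,326),.13)]:
    w=onz(t,f(*p,220,145,6),z);print(n,w,"rel seat",org(w))
# horn, bunny
for n,a,b in [("horn top",(381,187),(308,200))]:
    print(n,two(t,a,s,b))
print("horn base top view",onz(t,(375,201),0),"side",onz(s,(309,238),0)); print("bunny side base",onz(s,(328,227),0))
crop(t,350,170,90,50,8,"pics/t_horn.png");crop(s,290,185,60,70,8,"pics/s_horn.png")
E
```

```text
['Unreachable', 'grip_point_offset', 'hand_in', 'read_camera', 'read_state'] 0.0187
BL [0.7285 0.1544 0.13  ] rel seat [ 62.0483 128.0924]
BR [ 0.7685 -0.1009  0.13  ] rel seat [  59.7746 -130.3577]
FR [ 0.5704 -0.1299  0.13  ] rel seat [-140.3553 -126.529 ]
FL [0.5316 0.1204 0.13  ] rel seat [-137.7625  126.7183]
tongue [0.5445 0.0227 0.156 ] rel seat [-140.9664   28.2322]
b1rear R edge top [ 0.6139 -0.0257  0.156 ] rel seat [-80.3787 -30.8866]
b1front [ 0.5662 -0.0336  0.156 ] rel seat [-128.8167  -30.8887]
drL [0.4674 0.1091 0.128 ] rel seat [-202.9452  126.037 ]
drR [ 0.5052 -0.141   0.128 ] rel seat [-206.4551 -126.8866]
drLo [0.4564 0.1051 0.128 ] rel seat [-214.4483  123.8896]
drRo [ 0.497 -0.141  0.128] rel seat [-214.5503 -125.5435]
notch back [0.6254 0.0055 0.13  ] rel seat [-63.9802  -1.999 ]
horn top (array([ 0.6559, -0.2928,  0.1454]), np.float64(0.006677086406960004))
horn base top view [ 0.6446 -0.2935  0.    ] side [ 0.6475 -0.2903  0.    ]
bunny side base [ 0.6356 -0.3951  0.    ]
```

```bash
cat >> h.py <<'E'
from scipy.spatial.transform import Rotation as Ro
ORG=SEAT-.0395*EX
def W(x,y): return ORG+(x*EX+y*EY)/1000
def O(p): d=np.array(p[:2])-ORG;return 1000*np.array([d@EX,d@EY])
def go(x,y,z,yaw):
    "yaw = world angle of tool x, deg; half turn equivalents allowed by caller"
    s=read_state();R=s["eef_rot"];a=np.radians(yaw);c,sn=np.cos(a),np.sin(a)
    Rt=np.array([[c,sn,0],[sn,-c,0],[0,0,-1.]])
    sh=R.T@(np.array([x,y,z])-s["position"])/.025
    rv=np.degrees(Ro.from_matrix(R.T@Rt).as_rotvec())/6
    print("shift",sh.round(3),"turn",rv.round(3),"dist mm",round(np.linalg.norm(sh)*25,1))
def st():
    s=read_state();print("t",round(s["t"],2),"pos",s["position"],"org",O(s["position"]),"yaw",round(np.degrees(np.arctan2(s["eef_rot"][1,0],s["eef_rot"][0,0])),2),"F",s["ft_force"],"gap",round(s["finger_gap"]*85.4,1),"j",s["joints"].round(0))
E
python3 - <<'E'
from h import *
st();go(.36,-.40,.2,-80.6);print(W(-215,0),W(-112,0))
E
```

```text
t 0.4 pos [ 0.1515 -0.6063  0.1936] org [-591.9403 -528.1924] yaw -75.97 F [-0.1154 -0.0654 -0.8518] gap 85.7 j [75. 19. -4. 84.  1. 77. -5.]
shift [ -5.986 -10.091  -0.254] turn [-0.     0.001  0.771] dist mm 293.4
[ 0.4371 -0.0237] [ 0.5387 -0.0068]
```

```bash
python3 -m creep '[-5.99,-10.09,-0.25,0,0,0.77,0,-5.99,-10.09,-0.25,0,0,0.77,0,-5.99,-10.09,-0.25,0,0,0.77,0,-5.99,-10.09,-0.25,0,0,0.77,0,-5.99,-10.09,-0.25,0,0,0.77,0]'; python3 - <<'E'
from h import *
st();go(.40,-.20,.18,-80.6)
E
```

```text
t: 0.82
position: [0.3005, -0.4582, 0.1984]
eef_rot: [[0.163, -0.987, 0.0], [-0.987, -0.163, -0.0], [0.0, -0.0, -1.0]]
ft_force: [0.0, 0.2, -0.6]
finger_gap: 0.303
t 0.82 pos [ 0.3005 -0.4582  0.1984] org [-420.7116 -406.4369] yaw -80.61 F [ 0.0113  0.1843 -0.584 ] gap 25.8 j [ 61.  10. -11.  95.   2.  76. -30.]
shift [-9.542 -5.611  0.731] turn [-0.001 -0.004 -0.001] dist mm 277.3
```

```bash
python3 -m creep '[-9.54,-5.61,0.73,0,0,0,0,-9.54,-5.61,0.73,0,0,0,0,-9.54,-5.61,0.73,0,0,0,0,-9.54,-5.61,0.73,0,0,0,0,-9.54,-5.61,0.73,0,0,0,0]'; python3 - <<'E'
from h import *
st();p=W(-220,0);go(p[0],p[1],.105,-80.6)
E
```

```text
t: 1.23
position: [0.3748, -0.264, 0.1847]
eef_rot: [[0.163, -0.987, 0.0], [-0.987, -0.163, -0.001], [0.001, -0.0, -1.0]]
ft_force: [0.6, -0.4, 0.8]
finger_gap: 0.0
t 1.23 pos [ 0.3748 -0.264   0.1847] org [-315.7102 -226.952 ] yaw -80.61 F [ 0.5781 -0.3516  0.8061] gap 0.0 j [ 51.  -1. -21. 107.  -0.  73. -51.]
shift [-9.082 -3.827  3.178] turn [-0.002 -0.011 -0.001] dist mm 258.9
```

```bash
python3 -m creep '[-9.08,-3.83,3.18,0,0,0,0,-9.08,-3.83,3.18,0,0,0,0,-9.08,-3.83,3.18,0,0,0,0,-9.08,-3.83,3.18,0,0,0,0,-9.08,-3.83,3.18,0,0,0,0]'; python3 - <<'E'
from h import *
st();p=W(-200,0);go(p[0],p[1],.105,-80.6)
E
```

```text
t: 1.65
position: [0.4208, -0.0712, 0.1208]
eef_rot: [[0.163, -0.987, 0.001], [-0.987, -0.163, -0.002], [0.002, -0.001, -1.0]]
ft_force: [0.8, 0.2, 0.0]
finger_gap: 0.001
t 1.65 pos [ 0.4208 -0.0712  0.1208] org [-238.8833  -44.2483] yaw -80.62 F [0.7554 0.2268 0.0226] gap 0.1 j [ 39.  -1. -34. 116.  -1.  65. -76.]
shift [-1.772 -1.554  0.628] turn [-0.01  -0.02  -0.004] dist mm 61.0
```

```bash
python3 -m creep '[-1.77,-0.6,0.63,0,0,0,0,-1.77,-0.6,0.63,0,0,0,0,-1.77,-1.5,0.63,0,0,0,0,-1.77,-2.5,0.63,0,0,0,0,-1.77,-3.5,0.63,0,0,0,0]'; python3 - <<'E'
from h import *
st();p=W(-126,0);go(p[0],p[1],.105,-80.6)
E
```

```text
t: 2.07
position: [0.5009, -0.0133, 0.1052]
eef_rot: [[0.163, -0.987, 0.002], [-0.987, -0.163, -0.003], [0.003, -0.001, -1.0]]
ft_force: [-0.3, -0.6, 0.7]
finger_gap: -0.001
t 2.07 pos [ 0.5009 -0.0133  0.1052] org [-150.3638   -0.2408] yaw -80.62 F [-0.3267 -0.6491  0.7064] gap -0.0 j [ 32.  11. -39. 107.   8.  65. -90.]
shift [-0.01  -0.975  0.008] turn [-0.014 -0.029 -0.003] dist mm 24.4
```

```bash
python3 -m creep '[0,-0.3,0,0,0,0,0,0,-0.6,0,0,0,0,0,0,-0.8,0,0,0,0,0,0,-0.95,0,0,0,0,0,0,-0.95,0,0,0,0,0]'; python3 - <<'E'
from h import *
st()
t=read_camera("top");crop(t,220,145,120,115,6,"pics/t_org2.png")
E
```

```text
t: 2.48
position: [0.5243, -0.0096, 0.1053]
eef_rot: [[0.163, -0.987, 0.002], [-0.987, -0.163, -0.003], [0.003, -0.001, -1.0]]
ft_force: [0.2, 0.6, -0.2]
finger_gap: -0.001
t 2.48 pos [ 0.5243 -0.0096  0.1053] org [-126.667    -0.3967] yaw -80.63 F [ 0.1568  0.5674 -0.1627] gap -0.0 j [ 30.  14. -38. 104.  10.  65. -92.]
```

View pics/t_org2.png

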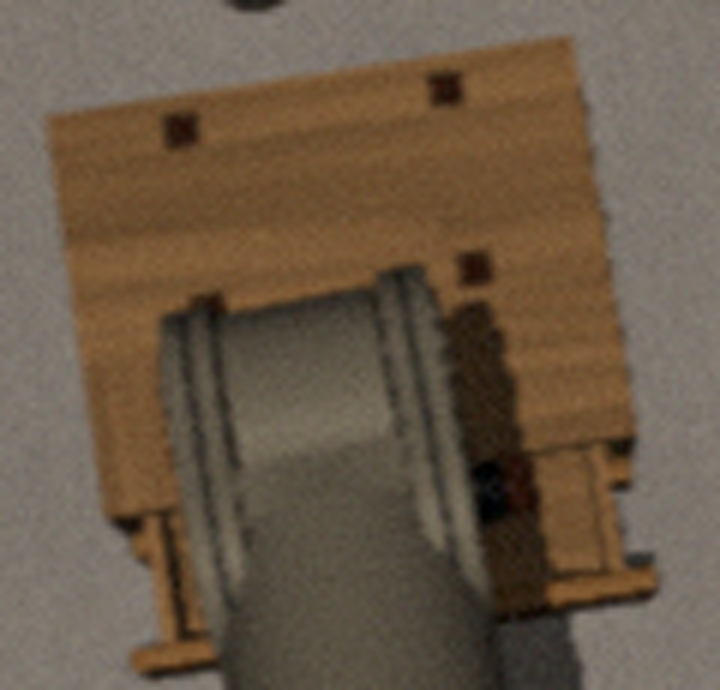

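```bash
python3 - <<'E'
from h import *
s=read_camera("side");cv2.imwrite("pics/s3.png",s["img"][:,:,::-1]);crop(s,180,190,180,130,4,"pics/s3c.png");st()
p=read_state()["position"];print(proj(s,p))
t=read_camera("top");print(proj(t,p))
E
```

```text
t 2.58 pos [ 0.5239 -0.0097  0.1053] org [-127.1382   -0.4037] yaw -80.63 F [-0.0095 -0.0212  0.1288] gap 0.2 j [ 30.  14. -38. 104.  10.  65. -92.]
[[287.9413 259.3312]]
[[283.6667 234.7012]]
```

View pics/s3c.png

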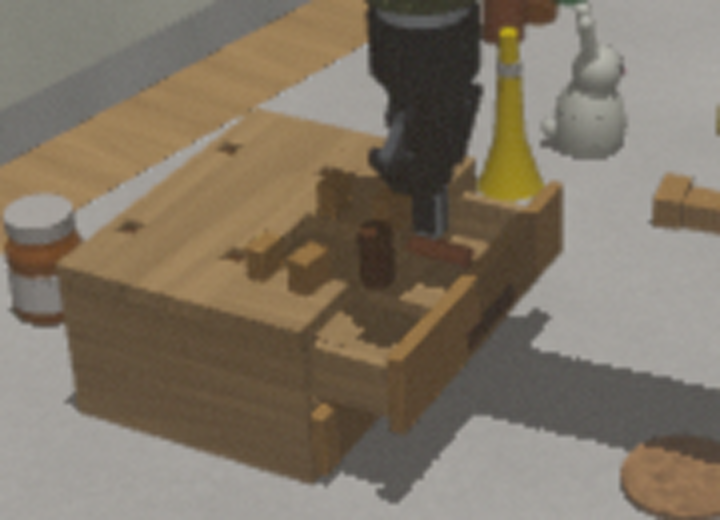

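```bash
python3 - <<'E'
from h import *
s=read_camera("side");crop(s,265,215,65,60,12,"pics/s4c.png")
E
```

```text
(no output)
```

View pics/s4c.png

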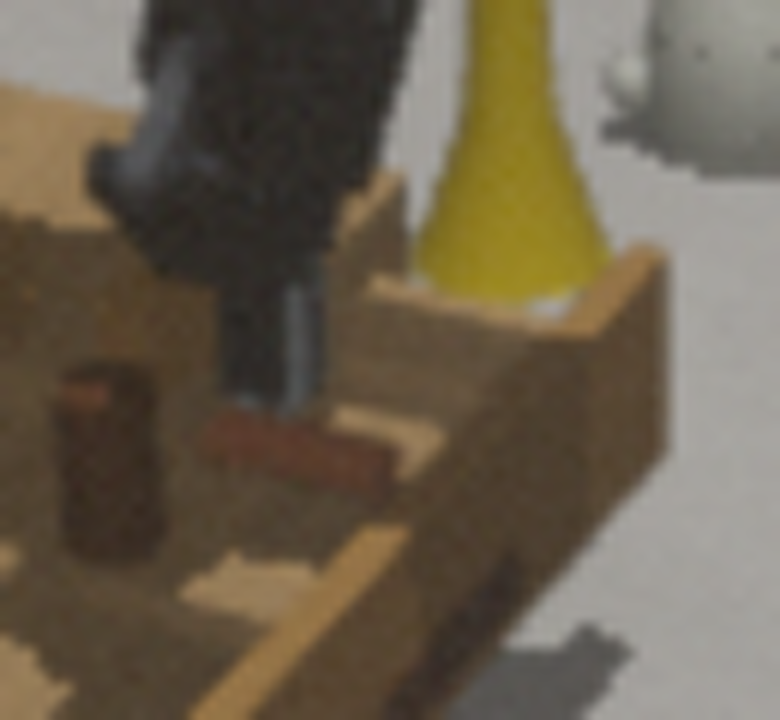

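```bash
python3 - <<'E'
from h import *
s=read_camera("side");t=read_camera("top")
for z in (.10,.115,.13,.14,.15):
    w=onz(s,(287,249.3),z);print(z,w,O(w),proj(t,w))
print(two(t,(301.7,226.7),s,(287,249)))
print(proj(t,[.151,-.606,.194]),proj(s,[.151,-.606,.194]))
crop(t,270,190,60,60,10,"pics/t4c.png")
E
```

```text
0.1 [ 0.5647 -0.0586  0.1   ] [-94.851  -55.3424] [[300.4788 221.2108]]
0.115 [ 0.5495 -0.0395  0.115 ] [-106.6772  -34.008 ] [[293.7913 225.6199]]
0.13 [ 0.5344 -0.0204  0.13  ] [-118.5034  -12.6735] [[286.9402 230.1368]]
0.14 [ 0.5243 -0.0077  0.14  ] [-126.3875    1.5494] [[282.279 233.21 ]]
0.15 [0.5142 0.0051 0.15  ] [-134.2716   15.7723] [[277.5405 236.334 ]]
(array([ 0.5543, -0.058 ,  0.1041]), np.float64(0.015533689340052562))
[[502.4956 369.6124]] [[488.0143 189.4925]]
```

View pics/t4c.png

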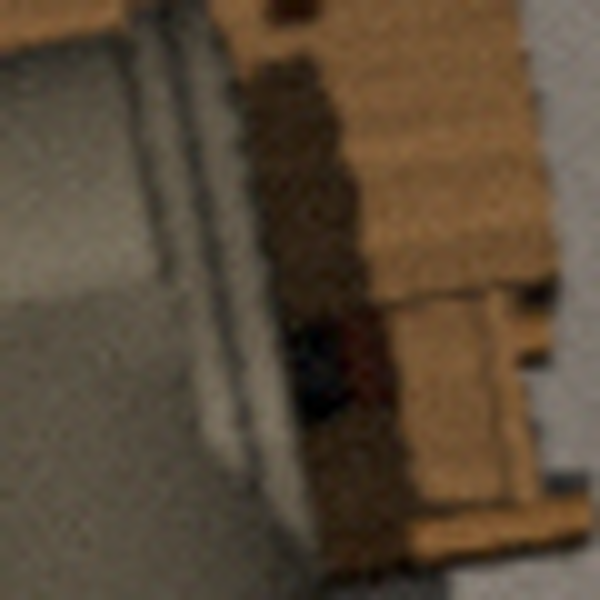

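```bash
python3 - <<'E'
from h import *
s=read_camera("side");t=read_camera("top")
print("cam",ray(s,(0,0))[0]);r,e=two(t,(306.6,225.8),s,(290,252.5));print("red",r,O(r),e)
r,e=two(t,(220+310/6,145+485/6),s,(190+418/5,215+160/5));print("tongue",r,O(r),e)
for u in [(280,236),(292,236)]: print(onz(s,u,.15))
crop(s,270,190,50,70,11,"pics/s5.png")
E
```

```text
cam [-0.1843  0.8863  0.8415]
red [ 0.5581 -0.0735  0.0827] [-103.7282  -68.891 ] 0.011401519915826287
tongue [0.545  0.0227 0.1556] [-100.9814   28.1283] 0.003909375531426908
[ 0.576  -0.0425  0.15  ]
[ 0.547  -0.0622  0.15  ]
```

View pics/s5.png

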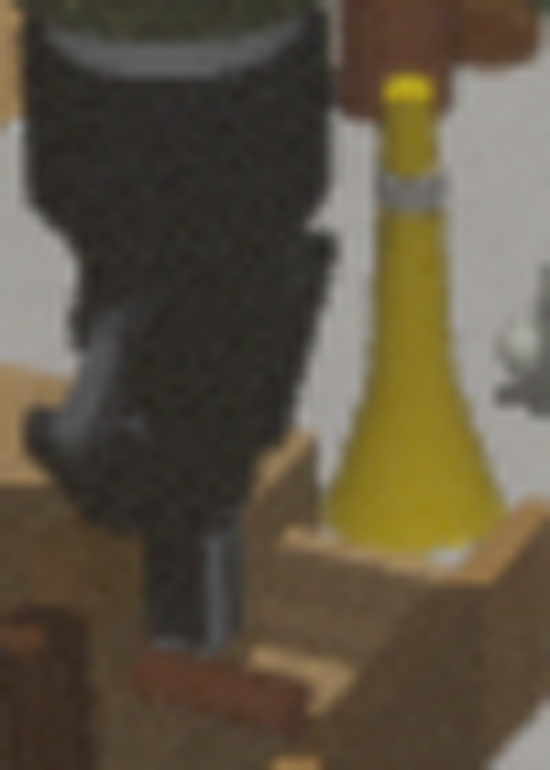

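View pics/s3.png

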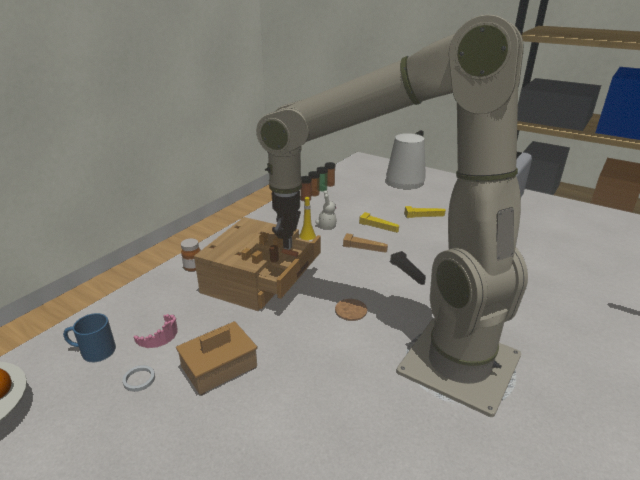

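```bash
python3 -m creep '[0,0,-1.5,0,0,0,0,0,0,-3,0,0,0,0,0,0.5,-3,0,0,0,0,0,2,-3,0,0,0,0,0,3.5,-3,0,0,0,0]'; python3 -m creep '[0,1.6,0,0,0,0,0,0,2.5,0,0,0,0,0,0,2.5,2,0,0,0,0,0,2.5,3,0,0,0,0,0,2.5,3,0,0,0,0]'; python3 - <<'E'
from h import *
st();s=read_camera("side");crop(s,240,150,120,150,5,"pics/s6.png")
p=read_state()["position"];print(proj(s,p), (proj(s,p)-[240,150])*5)
for o in (.02,.04):print((proj(s,p+[0,0,o])-[240,150])*5)
t=read_camera("top");print(proj(t,p));crop(t,230,200,130,120,6,"pics/t6.png")
E
```

```text
t: 3.3
position: [0.4372, -0.0231, 0.1801]
eef_rot: [[0.164, -0.986, 0.003], [-0.986, -0.164, -0.001], [0.002, -0.002, -1.0]]
ft_force: [-0.4, -0.7, 1.7]
finger_gap: 0.001
t: 3.72
position: [0.372, -0.0336, 0.1008]
eef_rot: [[0.163, -0.987, -0.004], [-0.987, -0.163, -0.001], [0.001, 0.004, -1.0]]
ft_force: [-1.2, 0.3, -1.6]
finger_gap: -0.002
t 3.72 pos [ 0.372  -0.0336  0.1008] org [-280.8673    0.8406] yaw -80.61 F [-1.1516  0.2979 -1.6192] gap -0.1 j [ 38.  -8. -37. 123.  -5.  63. -77.]
[[336.7107 272.7072]] [[483.5537 613.5362]]
[[484.3364 583.2547]]
[[485.1317 552.4897]]
[[291.3635 286.1942]]
```

View pics/s6.png

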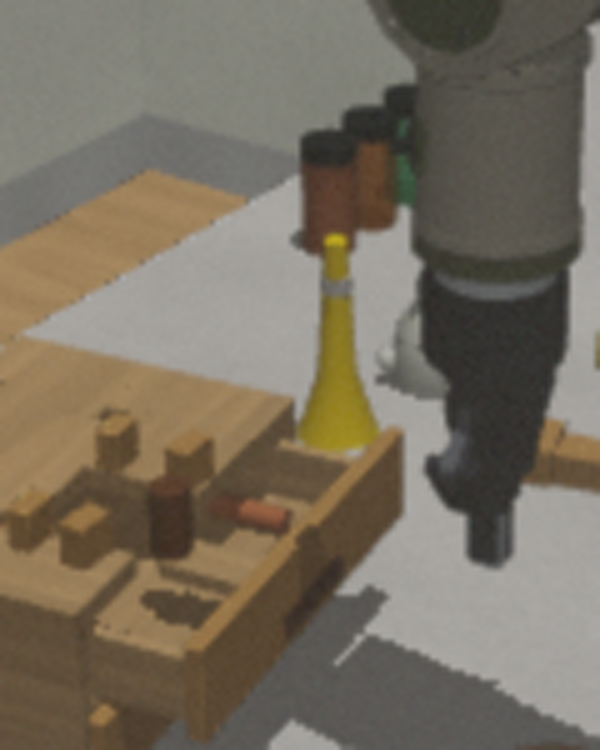

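View pics/t6.png

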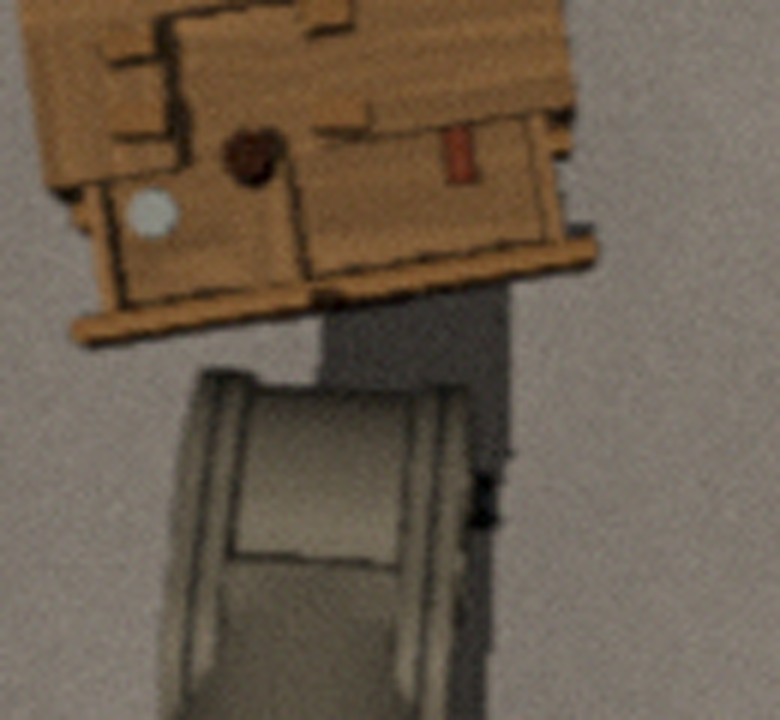

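```bash
python3 - <<'E'
from h import *
t=read_camera("top");s=read_camera("side")
for z in (.15,.18,.2): print(z,onz(t,(310.5,283),z))
print(two(t,(310.5,283),s,(328,244)))
st();p=W(-205,0);go(p[0],p[1],.075,-80.6)
E
```

```text
0.15 [ 0.3826 -0.0888  0.15  ]
0.18 [ 0.3823 -0.0887  0.18  ]
0.2 [ 0.3821 -0.0887  0.2   ]
(array([ 0.4025, -0.076 ,  0.164 ]), np.float64(0.04748312433823286))
t 3.92 pos [ 0.3771 -0.0333  0.1068] org [-275.8157    0.2626] yaw -80.56 F [ 0.8779 -0.2769  1.0841] gap -0.3 j [ 38.  -8. -37. 123.  -5.  63. -77.]
shift [ 0.01  -2.827  1.283] turn [-0.039 -0.02   0.007] dist mm 77.6
```

```bash
python3 -m creep '[0,0,1.28,0,0,0,0,0,-1.2,1.28,0,0,0,0,0,-2.4,1.28,0,0,0,0,0,-3.0,1.28,0,0,0,0,0,-3.6,1.28,0,0,0,0]'; python3 - <<'E'
from h import *
st()
E
```

```text
t: 4.33
position: [0.4687, -0.0184, 0.0767]
eef_rot: [[0.164, -0.986, 0.006], [-0.986, -0.164, -0.001], [0.002, -0.006, -1.0]]
ft_force: [-0.9, -1.0, -0.1]
finger_gap: -0.001
t 4.33 pos [ 0.4687 -0.0184  0.0767] org [-183.024     0.0699] yaw -80.57 F [-0.8698 -1.005  -0.077 ] gap -0.1 j [ 35.   9. -40. 113.   6.  60. -89.]
```

```bash
python3 -m creep '[0,-0.5,0,0,0,0,0,0,-1.0,0,0,0,0,0,0,-1.4,0,0,0,0,0,0,-1.7,0,0,0,0,0,0,-1.8,0,0,0,0,0]'; python3 - <<'E'
from h import *
st();t=read_camera("top");crop(t,220,145,120,115,5,"pics/t7.png");s=read_camera("side");crop(s,180,190,180,130,4,"pics/s7.png")
E
```

```text
t: 4.75
position: [0.5145, -0.011, 0.0778]
eef_rot: [[0.164, -0.986, 0.008], [-0.987, -0.164, -0.001], [0.002, -0.007, -1.0]]
ft_force: [-2.5, -1.6, 0.6]
finger_gap: -0.002
t 4.75 pos [ 0.5145 -0.011   0.0778] org [-136.6273   -0.0874] yaw -80.58 F [-2.5324 -1.6462  0.641 ] gap -0.2 j [ 32.  15. -40. 107.  11.  62. -93.]
```

View pics/s7.png

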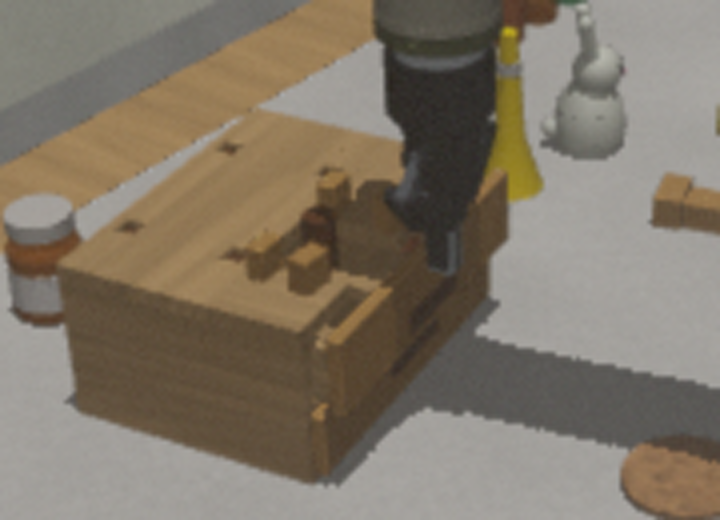

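```bash
python3 -m creep '[0,-0.2,0,0,0,0,0,0,-0.35,0,0,0,0,0,0,-0.45,0,0,0,0,0,0,-0.55,0,0,0,0,0,0,-0.6,0,0,0,0,0]'; python3 - <<'E'
from h import *
st()
E
```

```text
t: 5.27
position: [0.5287, -0.0085, 0.0775]
eef_rot: [[0.164, -0.986, 0.007], [-0.986, -0.164, -0.001], [0.002, -0.007, -1.0]]
ft_force: [-2.5, -0.9, 1.1]
finger_gap: 0.001
t 5.27 pos [ 0.5287 -0.0085  0.0775] org [-122.1883    0.0281] yaw -80.57 F [-2.521  -0.8883  1.1476] gap 0.1 j [ 31.  17. -39. 105.  12.  62. -94.]
```

```bash
python3 -m creep '[0,-0.05,0,0,0,0,0,0,-0.1,0,0,0,0,0,0,-0.15,0,0,0,0,0,0,-0.2,0,0,0,0,0,0,-0.2,0,0,0,0,0]'; python3 - <<'E'
from h import *
st()
E
```

```text
t: 5.68
position: [0.5314, -0.0081, 0.0773]
eef_rot: [[0.164, -0.987, 0.002], [-0.987, -0.164, -0.002], [0.002, -0.002, -1.0]]
ft_force: [-13.2, -1.9, 9.0]
finger_gap: -0.001
t 5.68 pos [ 0.5314 -0.0081  0.0773] org [-119.4089   -0.0563] yaw -80.58 F [-13.1734  -1.8685   9.0423] gap -0.1 j [ 30.  17. -39. 104.  12.  63. -94.]
```

```bash
python3 -m creep '[0,1,0,0,0,0,0,0,2,0,0,0,0,20,0,2.5,-1.5,0,0,0,60,0,2.5,-3,0,0,0,85,0,2.5,-4,0,0,0,85]'; python3 - <<'E'
from h import *
st();t=read_camera("top");crop(t,220,145,120,115,6,"pics/t8.png");s=read_camera("side");crop(s,180,190,180,130,4,"pics/s8.png")
E
```

```text
t: 6.1
position: [0.47, -0.0181, 0.1805]
eef_rot: [[0.164, -0.986, 0.006], [-0.986, -0.164, -0.003], [0.004, -0.005, -1.0]]
ft_force: [1.1, 0.2, 0.7]
finger_gap: 0.566
t 6.1 pos [ 0.47   -0.0181  0.1805] org [-181.6233    0.1139] yaw -80.57 F [1.0648 0.2213 0.7031] gap 48.4 j [ 37.   2. -41. 106.   2.  72. -85.]
```

View pics/t8.png

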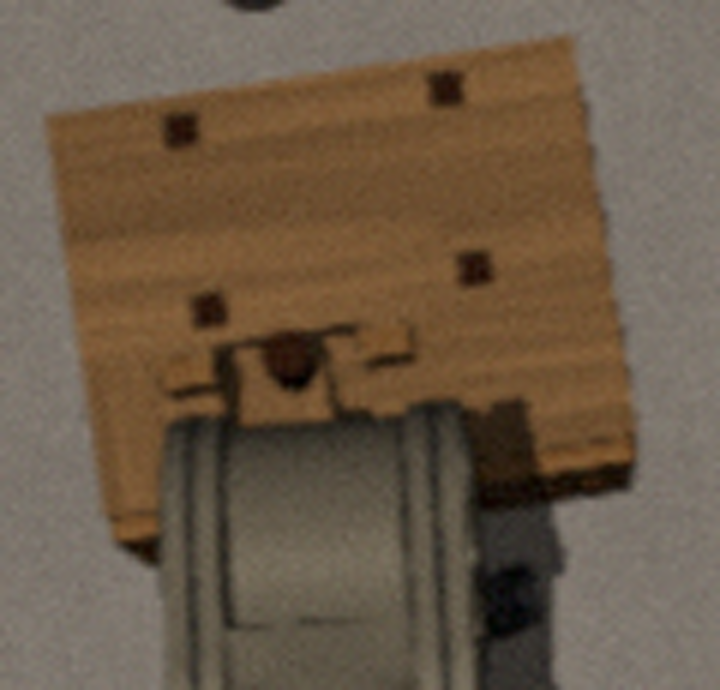

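View pics/s8.png

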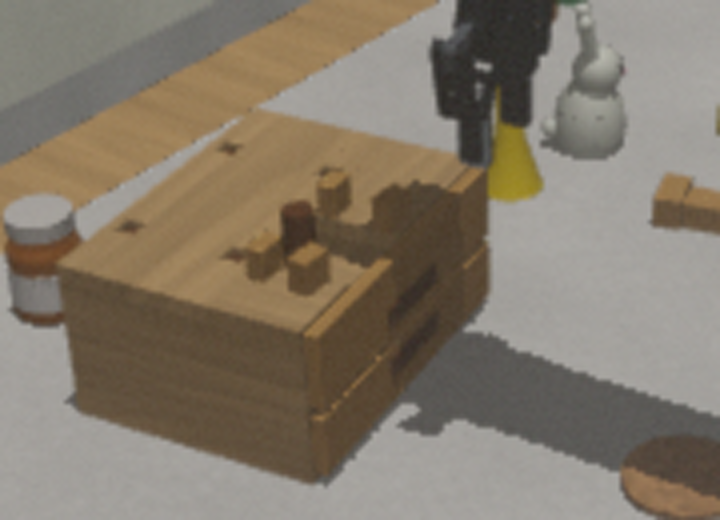

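```bash
python3 - <<'E'
from h import *
st();go(.48,-.17,.19,-46)
E
```

```text
t 6.2 pos [ 0.4725 -0.0181  0.1819] org [-179.227    -0.2833] yaw -80.58 F [ 0.2386 -0.527  -0.3418] gap 62.7 j [ 37.   2. -41. 105.   2.  72. -85.]
shift [ 6.045  0.693 -0.298] turn [-0.078 -0.078 -5.764] dist mm 152.3
```

```bash
python3 -m creep '[1.2,0.1,-0.3,0,0,-1.15,85,2.4,0.3,-0.3,0,0,-2.3,85,3.6,0.4,-0.3,-0.05,-0.05,-3.45,85,4.8,0.5,-0.3,-0.05,-0.05,-4.6,85,6.05,0.7,-0.3,-0.08,-0.08,-5.76,85]'; python3 - <<'E'
from h import *
st();go(.51,-.27,.19,-12)
E
```

```text
t: 6.62
position: [0.4802, -0.1713, 0.1898]
eef_rot: [[0.699, -0.715, 0.0], [-0.715, -0.699, -0.0], [0.0, -0.0, -1.0]]
ft_force: [-0.3, -0.2, -0.3]
finger_gap: 0.997
t 6.62 pos [ 0.4802 -0.1713  0.1898] org [-196.5919 -152.7084] yaw -45.64 F [-0.2519 -0.1675 -0.3389] gap 85.1 j [ 46.   7. -34. 100.   4.  74. -34.]
shift [ 3.655  1.908 -0.006] turn [-0.    -0.004 -5.606] dist mm 103.1
```

```bash
python3 -m creep '[0.8,0.4,0,0,0,-1.15,85,1.6,0.8,0,0,0,-2.3,85,2.4,1.2,0,0,0,-3.45,85,3.0,1.6,0,0,0,-4.6,85,3.65,1.91,0,0,0,-5.75,85]'; python3 - <<'E'
from h import *
st();go(.511,-.329,.19,23)
E
```

```text
t: 7.03
position: [0.51, -0.2713, 0.1892]
eef_rot: [[0.982, -0.188, 0.0], [-0.188, -0.982, -0.0], [0.0, 0.0, -1.0]]
ft_force: [-0.3, 0.5, 0.2]
finger_gap: 0.998
t 7.03 pos [ 0.51   -0.2713  0.1892] org [-183.5    -256.2233] yaw -10.83 F [-0.2807  0.4576  0.1747] gap 85.3 j [ 51.  16. -34.  90.   9.  76.   6.]
shift [ 0.471  2.26  -0.03 ] turn [ 0.002 -0.004 -5.639] dist mm 57.7
```

```bash
python3 -m creep '[0.1,0.5,0,0,0,-1.15,85,0.2,1.0,0,0,0,-2.3,85,0.3,1.5,0,0,0,-3.45,85,0.4,1.9,0,0,0,-4.6,85,0.47,2.26,0,0,0,-5.8,85]';python3 -m creep '[0,0,0,0,0,-1.15,85,0,0,0,0,0,-2.3,85,0,0,0,0,0,-3.45,85,0,0,0,0,0,-4.6,85,0,0,0,0,0,-5.8,85]';python3 -m creep '[0,0,0,0,0,-1.15,85,0,0,0,0,0,-2.3,85,0,0,0,0,0,-3.45,85,0,0,0,0,0,-4.6,85,0,0,0,0,0,-5.8,85]'; python3 - <<'E'
from h import *
st();go(.512,-.3293,.10,106)
E
```

```text
t: 7.45
position: [0.5111, -0.3299, 0.1885]
eef_rot: [[0.912, 0.411, 0.0], [0.411, -0.912, 0.0], [0.0, 0.0, -1.0]]
ft_force: [1.1, 0.3, 0.3]
finger_gap: 0.998
t: 7.87
position: [0.5113, -0.3299, 0.1879]
eef_rot: [[0.51, 0.86, 0.001], [0.86, -0.51, 0.0], [0.001, 0.0, -1.0]]
ft_force: [-0.6, 0.4, -0.1]
finger_gap: 0.993
t: 8.28
position: [0.5116, -0.3299, 0.1874]
eef_rot: [[-0.078, 0.997, 0.001], [0.997, 0.078, 0.001], [0.0, 0.001, -1.0]]
ft_force: [0.7, -0.1, 0.5]
finger_gap: 0.994
t 8.28 pos [ 0.5116 -0.3299  0.1874] org [-191.5428 -314.2817] yaw 94.45 F [ 0.6769 -0.1017  0.5384] gap 84.9 j [ 65.  24. -48.  85.  18.  79. 111.]
shift [0.021 0.014 3.496] turn [ 0.011 -0.004 -1.924] dist mm 87.4
```

```bash
python3 -m creep '[0,0,1,0,0,-0.9,85,0,0,2,0,0,-1.9,85,0,0,3.2,0,0,-1.92,85,0,0,4.4,0,0,-1.92,85,0,0,5.0,0,0,-1.92,85]'; python3 - <<'E'
from h import *
st();s=read_camera("side");t=read_camera("top");crop(s,320,180,100,100,7,"pics/s9.png");crop(t,350,190,110,110,6,"pics/t9.png")
p=read_state()["position"];print((proj(s,[p,p+[0,0,.03],p+[0,0,.043]])-[320,180])*7,(proj(t,p)-[350,190])*6)
E
```

```text
t: 8.7
position: [0.5102, -0.329, 0.0584]
eef_rot: [[-0.275, 0.961, -0.002], [0.961, 0.275, 0.003], [0.004, -0.001, -1.0]]
ft_force: [-0.5, -0.1, -0.0]
finger_gap: 0.993
t 8.7 pos [ 0.5102 -0.329   0.0584] org [-192.8118 -313.165 ] yaw 105.98 F [-0.4625 -0.0583 -0.0135] gap 84.8 j [ 65.  31. -47.  93.  24.  67. 118.]
[[200.7856 346.4437]
 [202.9364 291.6983]
 [203.8813 267.6447]] [[238.5037 307.3112]]
```

View pics/s9.png

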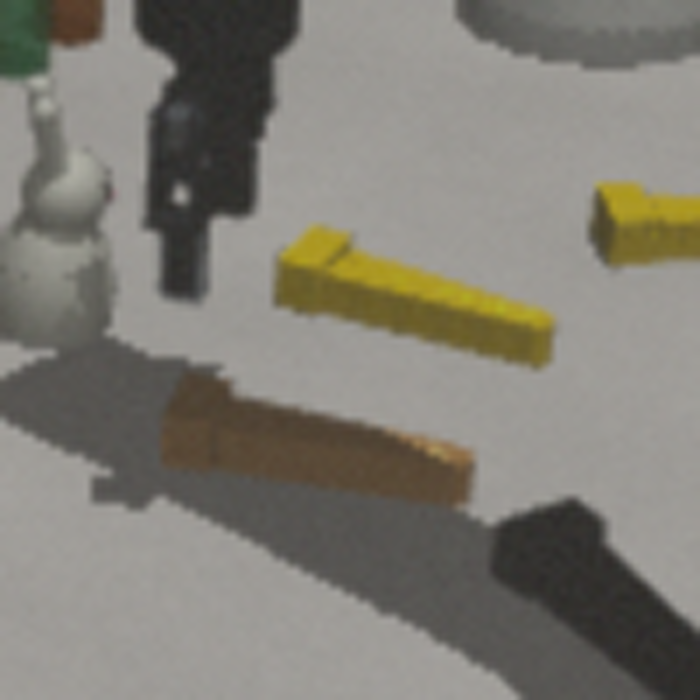

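View pics/t9.png

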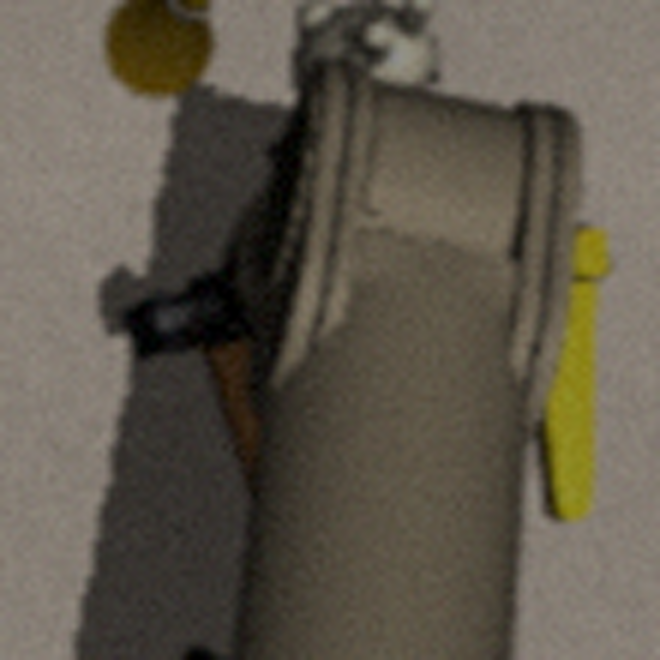

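```bash
python3 - <<'E'
from h import *
s=read_camera("side");st()
for d in (.043,.057):
  for z in (.08,.095,.11,.12): 
    p=[.5102-.275*d,-.329+.961*d,z];print(d,z,(proj(s,p)-[320,180])*7)
E
```

```text
t 8.85 pos [ 0.5116 -0.3295  0.0619] org [-191.5065 -313.8645] yaw 105.98 F [-0.2875  1.0126  0.5313] gap 84.9 j [ 65.  31. -47.  93.  24.  67. 118.]
0.043 0.08 [[178.7855 351.0184]]
0.043 0.095 [[179.778  323.0006]]
0.043 0.11 [[180.7804 294.7035]]
0.043 0.12 [[181.4543 275.6816]]
0.057 0.08 [[170.8911 365.0128]]
0.057 0.095 [[171.8515 336.857 ]]
0.057 0.11 [[172.8216 308.4184]]
0.057 0.12 [[173.4738 289.3002]]
```

```bash
python3 -m creep '[0,0,0.8,0,0,0,80,0,0,1.6,0,0,0,80,0,0,2.4,0,0,0,80,0,0,2.8,0,0,0,80,0,0,3.0,0,0,0,80]'; python3 - <<'E'
from h import *
st();s=read_camera("side");t=read_camera("top");crop(s,320,180,100,100,7,"pics/s10.png")
E
```

```text
t: 9.27
position: [0.512, -0.3295, -0.0128]
eef_rot: [[-0.275, 0.961, 0.001], [0.961, 0.275, 0.002], [0.001, 0.001, -1.0]]
ft_force: [0.3, -0.7, 0.1]
finger_gap: 0.939
t 9.27 pos [ 0.512  -0.3295 -0.0128] org [-191.0943 -313.9964] yaw 105.97 F [ 0.3338 -0.7383  0.0864] gap 80.2 j [ 62.  36. -44.  96.  28.  60. 115.]
```

View pics/s10.png

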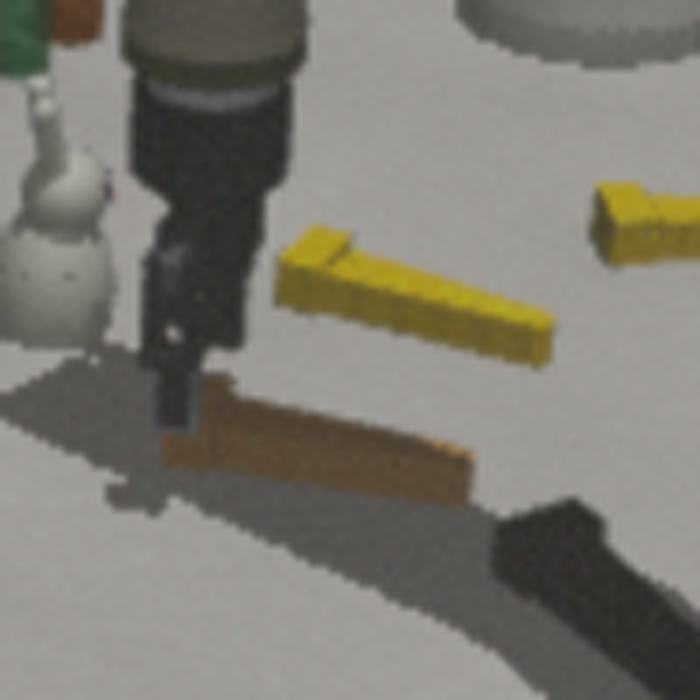

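```bash
python3 -m creep '[0,0,0.3,0,0,0,80,0,0,0.6,0,0,0,80,0,0,0.8,0,0,0,80,0,0,0.8,0,0,0,70,0,0,0.8,0,0,0,60]'; python3 -m creep '[0,0,0,0,0,0,40,0,0,0,0,0,0,40,0,0,0,0,0,0,30,0,0,0,0,0,0,30,0,0,0,0,0,0,30]';python3 - <<'E'
from h import *
st();s=read_camera("side");crop(s,320,180,100,100,7,"pics/s11.png")
E
```

```text
t: 9.78
position: [0.512, -0.3293, -0.0325]
eef_rot: [[-0.275, 0.961, 0.0], [0.961, 0.275, 0.002], [0.002, 0.001, -1.0]]
ft_force: [0.0, 0.6, 0.0]
finger_gap: 0.709
t: 10.2
position: [0.5125, -0.3296, -0.0319]
eef_rot: [[-0.275, 0.961, 0.001], [0.961, 0.275, 0.001], [0.001, 0.002, -1.0]]
ft_force: [-0.3, 0.2, 6.5]
finger_gap: 0.524
t 10.2 pos [ 0.5125 -0.3296 -0.0319] org [-190.5647 -314.1182] yaw 105.98 F [-0.3271  0.192   6.4592] gap 44.8 j [ 62.  37. -43.  96.  29.  58. 114.]
```

View pics/s11.png

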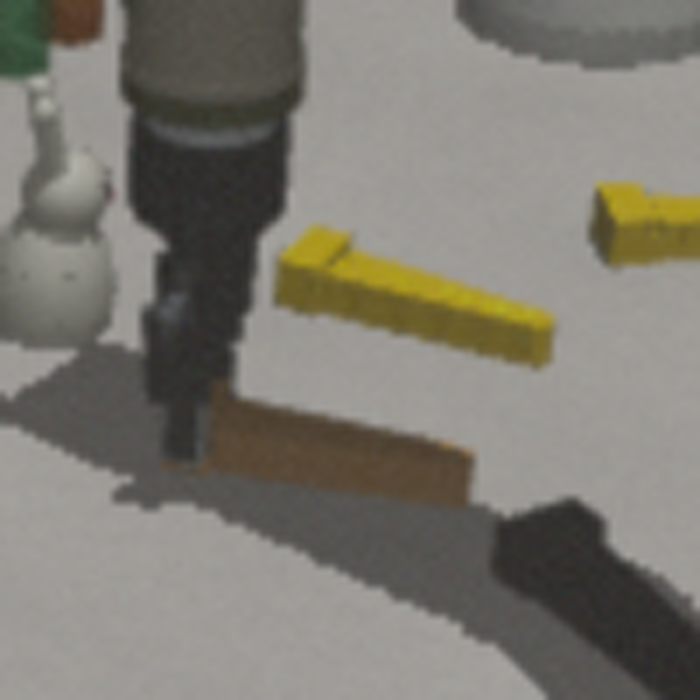

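```bash
python3 -m creep '[0,0,-1.0,0,0,0,30,0,0,-2.5,0,0,0,30,0,0,-4,0,0,0,30,0,0,-5.5,0,0,0,30,0,0,-7.0,0,0,0,30]';python3 - <<'E'
from h import *
st();p=W(-63,-215);print(p);go(.54,-.28,.155,72)
E
```

```text
t: 10.67
position: [0.5118, -0.3294, 0.1446]
eef_rot: [[-0.276, 0.961, 0.001], [0.961, 0.276, 0.002], [0.002, 0.001, -1.0]]
ft_force: [-0.2, -1.0, -0.6]
finger_gap: 0.533
t 10.67 pos [ 0.5118 -0.3294  0.1446] org [-191.2971 -313.8068] yaw 106.0 F [-0.1952 -0.9821 -0.5546] gap 45.5 j [ 66.  26. -49.  88.  20.  75. 121.]
[ 0.6222 -0.211 ]
shift [ 1.588  1.631 -0.413] turn [ 0.006 -0.019  5.666] dist mm 57.8
```

```bash
python3 -m creep '[0.3,0.3,-0.1,0,0,1.1,30,0.6,0.6,-0.2,0,0,2.2,30,0.9,0.9,-0.3,0,0,3.4,30,1.2,1.2,-0.4,0,0,4.5,30,1.59,1.63,-0.41,0,0,5.67,30]';python3 - <<'E'
from h import *
st();go(.58,-.245,.155,38)
E
```

```text
t: 11.08
position: [0.5397, -0.2803, 0.155]
eef_rot: [[0.316, 0.949, 0.0], [0.949, -0.316, 0.001], [0.001, -0.0, -1.0]]
ft_force: [0.2, 0.5, -1.7]
finger_gap: 0.524
t 11.08 pos [ 0.5397 -0.2803  0.155 ] org [-155.7463 -269.9507] yaw 71.58 F [ 0.2363  0.4564 -1.7325] gap 44.7 j [ 57.  24. -44.  88.  17.  75.  83.]
shift [1.85  1.084 0.004] turn [-0.005 -0.013  5.597] dist mm 53.6
```

```bash
python3 -m creep '[0.4,0.2,0,0,0,1.1,30,0.8,0.4,0,0,0,2.2,30,1.2,0.6,0,0,0,3.4,30,1.5,0.8,0,0,0,4.5,30,1.85,1.08,0,0,0,5.6,30]';python3 - <<'E'
from h import *
st();p=W(-63,-215);go(p[0],p[1],.155,9.4)
E
```

```text
t: 11.5
position: [0.5797, -0.2446, 0.1547]
eef_rot: [[0.792, 0.611, -0.001], [0.611, -0.792, 0.001], [0.0, -0.002, -1.0]]
ft_force: [-0.8, -0.7, -0.6]
finger_gap: 0.522
t 11.5 pos [ 0.5797 -0.2446  0.1547] org [-110.4331 -241.2461] yaw 37.65 F [-0.8244 -0.6517 -0.5572] gap 44.6 j [ 48.  26. -39.  84.  16.  76.  46.]
shift [ 2.168 -0.027 -0.012] turn [-0.016  0.     4.709] dist mm 54.2
```

```bash
python3 -m creep '[0.5,0,0,0,0,1.1,30,1,0,0,0,0,2.2,30,1.5,0,0,0,0,3.4,30,2,0,0,0,0,4.5,30,2.17,-0.03,0,0,0,4.71,30]';python3 - <<'E'
from h import *
st();s=read_camera("side");t=read_camera("top");crop(s,180,150,180,150,4,"pics/s12.png");crop(t,220,140,160,120,5,"pics/t12.png")
E
```

```text
t: 11.92
position: [0.6231, -0.2088, 0.1541]
eef_rot: [[0.987, 0.158, -0.001], [0.158, -0.987, 0.003], [-0.001, -0.003, -1.0]]
ft_force: [-0.8, 0.5, -1.4]
finger_gap: 0.527
t 11.92 pos [ 0.6231 -0.2088  0.1541] org [ -61.7932 -212.9802] yaw 9.1 F [-0.8457  0.5347 -1.4114] gap 45.0 j [ 39.  28. -34.  80.  15.  77.  14.]
```

View pics/s12.png

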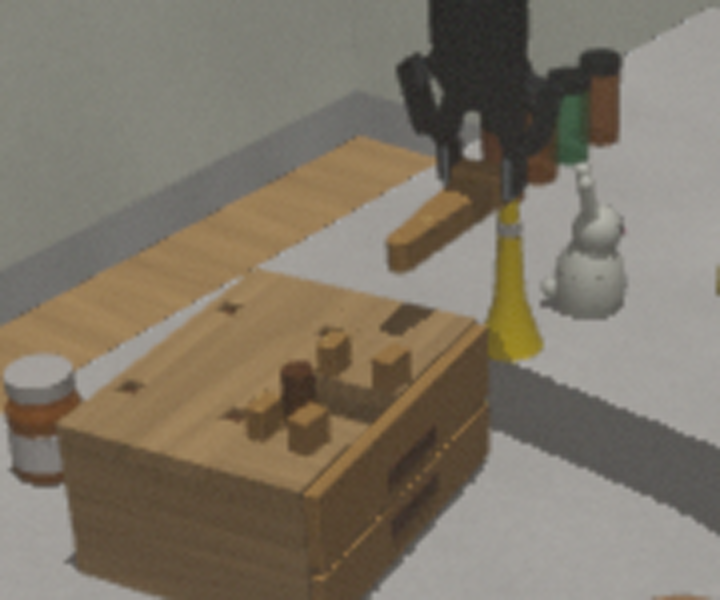

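View pics/t12.png

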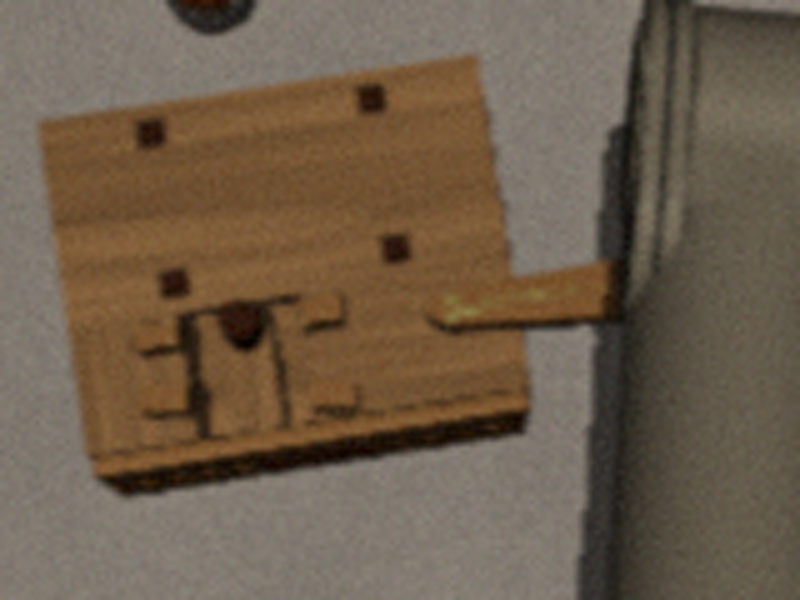

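```bash
python3 - <<'E'
from h import *
st();t=read_camera("top");s=read_camera("side")
crop(t,300,185,50,25,16,"pics/t13.png")
f=lambda u,v:(220+(u+.5)/5-.5,140+(v+.5)/5-.5)
zt=.1541+.0319+.024
for nm,q in [("rearA",(440,297)),("rearB",(615,262)),("tip",(430,313))]:
    w=onz(t,f(*q),zt);print(nm,w,O(w))
g=lambda u,v:(180+(u+.5)/4-.5,150+(v+.5)/4-.5)
print("tip tri",two(t,f(430,312),s,g(398,240)))
for z in (.18,.19,.2,.21): print(proj(s,[*onz(t,f(433,312),z)])) 
E
```

```text
t 12.02 pos [ 0.6224 -0.2093  0.1541] org [ -62.4832 -213.4557] yaw 9.5 F [-0.3111  0.0008 -0.5394] gap 45.0 j [ 39.  28. -34.  80.  15.  77.  14.]
rearA [ 0.6105 -0.08    0.21  ] [-53.1107 -83.9234]
rearB [ 0.6304 -0.1757  0.21  ] [ -49.1209 -181.5982]
tip [ 0.6017 -0.0746  0.21  ] [-60.9789 -77.126 ]
tip tri (array([ 0.6012, -0.0747,  0.2156]), np.float64(6.857990535583859e-05))
[[278.1506 219.6094]]
[[278.5097 216.777 ]]
[[278.8718 213.9204]]
[[279.237  211.0393]]
```

View pics/t13.png

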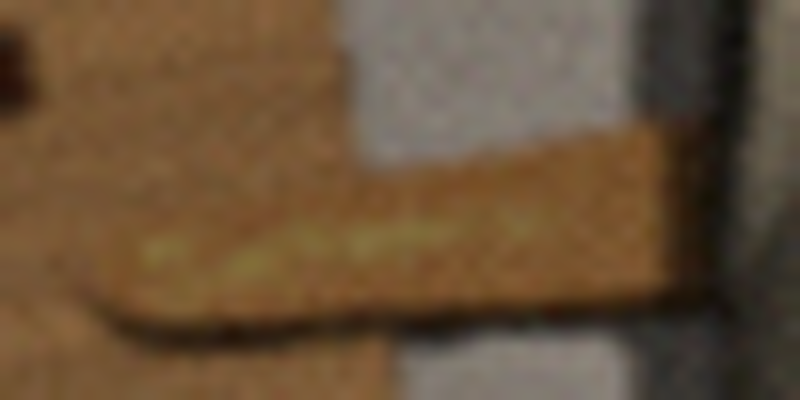

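```bash
python3 - <<'E'
from h import *
p=W(-64,-151);go(p[0],p[1],.15,8.7)
E
```

```text
shift [-0.017 -2.561  0.176] turn [-0.015  0.012  0.13 ] dist mm 64.2
```

```bash
python3 -m creep '[0,-0.9,0.1,0,0,0,30,0,-1.8,0.1,0,0,0.1,30,-0.02,-2.5,0.15,0,0,0.13,30,-0.02,-2.56,0.18,0,0,0.13,30,-0.02,-2.56,0.18,0,0,0.13,30]';python3 - <<'E'
from h import *
st();s=read_camera("side");t=read_camera("top");crop(s,230,200,90,80,8,"pics/s14.png");crop(t,255,170,110,75,7,"pics/t14.png");
p=W(-64,-151);go(p[0],p[1],.11,8.7)
E
```

```text
t: 12.53
position: [0.6102, -0.1476, 0.1499]
eef_rot: [[0.988, 0.153, -0.002], [0.153, -0.988, 0.001], [-0.002, -0.001, -1.0]]
ft_force: [-0.9, -0.5, -1.5]
finger_gap: 0.527
t 12.53 pos [ 0.6102 -0.1476  0.1499] org [ -64.4598 -150.5148] yaw 8.83 F [-0.9454 -0.5126 -1.5203] gap 45.0 j [ 36.  25. -35.  85.  15.  75.   8.]
shift [ 0.029 -0.065  1.594] turn [-0.007  0.016 -0.009] dist mm 39.9
```

View pics/t14.png

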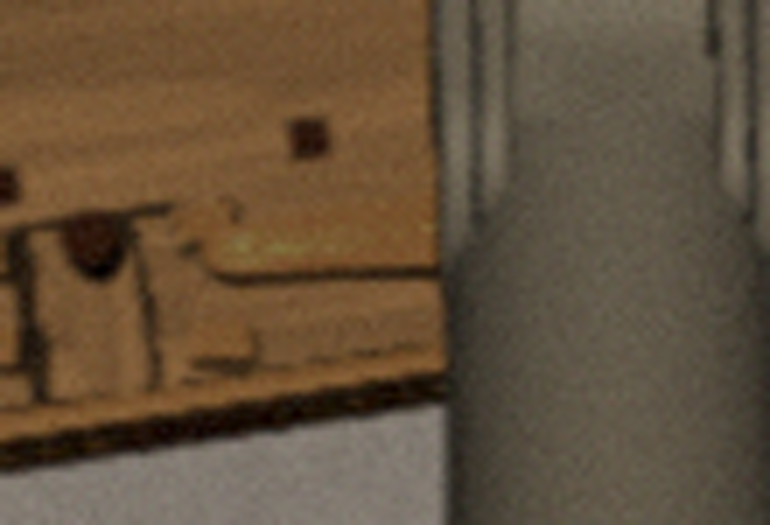

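View pics/s14.png

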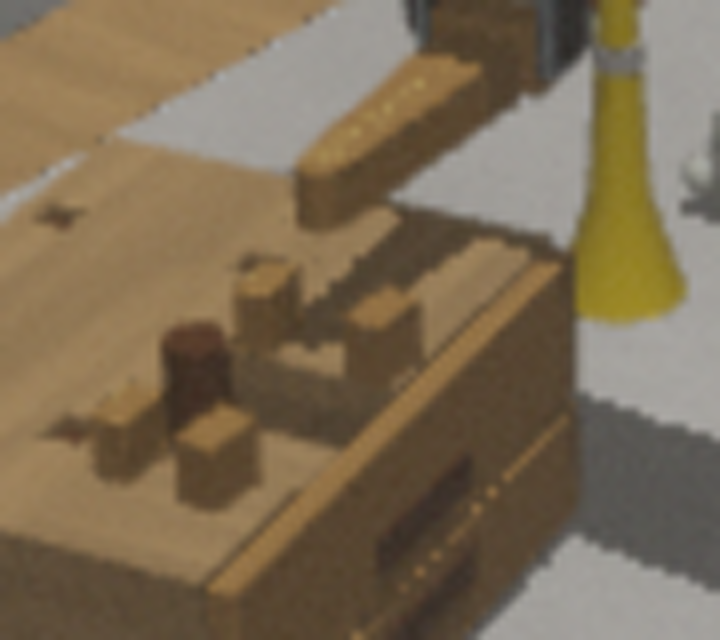

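```bash
python3 - <<'E'
from h import *
st();t=read_camera("top");s=read_camera("side")
f=lambda u,v:(255+(u+.5)/7-.5,170+(v+.5)/7-.5)
g=lambda u,v:(230+(u+.5)/8-.5,200+(v+.5)/8-.5)
for z in (.206,.211):
  for q in [(203,240),(240,272),(435,268)]:
    w=onz(t,f(*q),z);print(z,q,O(w))
# blocks
for nm,q in [("rear blk topright corner",(243,205)),("rear block front-right",(243,235)),("front blk right rear",(252,335))]:
    w=onz(t,f(*q),.156);print(nm,O(w))
for nm,a in [("tip top side-view",(310,170)),("tip bottom",(325,228)),("tip rear bottom",(298,215))]:
    for z in (.18,.19,.206): print(nm,z,O(onz(s,g(*a),z)))
print("block corners side", [O(onz(s,g(*a),.156)) for a in [(236,288),(268,297),(303,268),(345,320),(383,333),(420,303)]])
E
```

```text
t 12.63 pos [ 0.6103 -0.1497  0.1498] org [ -64.6847 -152.6539] yaw 8.65 F [ 0.1662  0.6296 -1.0834] gap 45.3 j [ 36.  25. -35.  85.  15.  75.   8.]
0.206 (203, 240) [-55.2411 -17.0354]
0.206 (240, 272) [-70.0174 -29.3191]
0.206 (435, 268) [ -80.5417 -104.7133]
0.211 (203, 240) [-56.1619 -17.1715]
0.211 (240, 272) [-70.8805 -29.4072]
0.211 (435, 268) [ -81.3637 -104.5068]
rear blk topright corner [-34.3871 -33.9309]
rear block front-right [-46.5756 -32.0067]
front blk right rear [-87.6321 -29.2102]
tip top side-view 0.18 [-32.4335 -60.642 ]
tip top side-view 0.19 [-42.2148 -44.6189]
tip top side-view 0.206 [-57.8647 -18.9818]
tip bottom 0.18 [-59.374  -24.4432]
tip bottom 0.19 [-68.7479  -8.9672]
tip bottom 0.206 [-83.7463  15.7943]
tip rear bottom 0.18 [-45.674  -28.8017]
tip rear bottom 0.19 [-55.2551 -13.2599]
tip rear bottom 0.206 [-70.5848  11.607 ]
block corners side [array([-29.7008,  -8.9795]), array([-43.5707,  -8.2014]), array([-44.4877, -31.9219]), array([-76.941 ,  -5.5264]), array([-93.7078,  -3.2168]), array([-95.5751, -27.4108])]
```

```bash
python3 -m creep '[-0.12,0.0,0.4,0,0,0,30,-0.12,0,0.9,0,0,0,30,-0.12,0,1.4,0,0,0,30,-0.12,0,1.8,0,0,0,30,-0.12,0,1.9,0,0,0,30]';python3 - <<'E'
from h import *
st();s=read_camera("side");t=read_camera("top");crop(s,230,200,90,80,8,"pics/s15.png");crop(t,255,170,110,75,7,"pics/t15.png");
E
```

```text
t: 13.15
position: [0.6059, -0.15, 0.0991]
eef_rot: [[0.989, 0.15, -0.005], [0.15, -0.989, 0.002], [-0.005, -0.003, -1.0]]
ft_force: [-0.4, -0.5, -2.1]
finger_gap: 0.525
t 13.15 pos [ 0.6059 -0.15    0.0991] org [ -69.0726 -152.2289] yaw 8.61 F [-0.44   -0.5348 -2.1306] gap 44.8 j [ 36.  27. -35.  89.  16.  70.   7.]
```

View pics/t15.png

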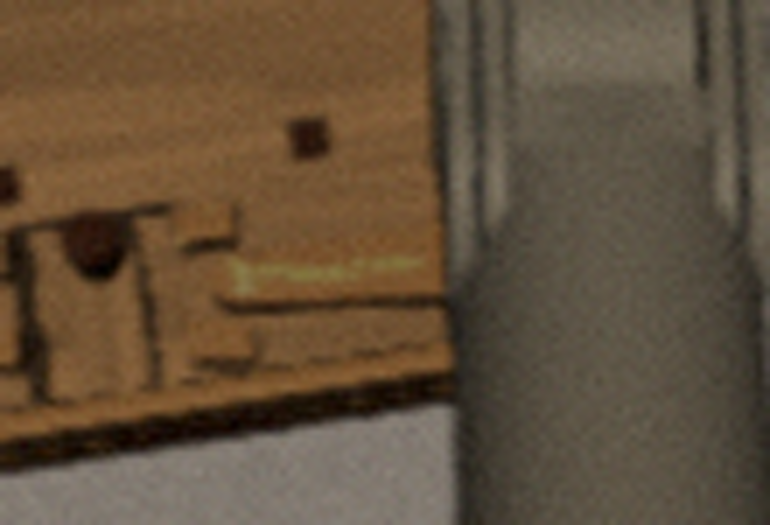

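View pics/s15.png

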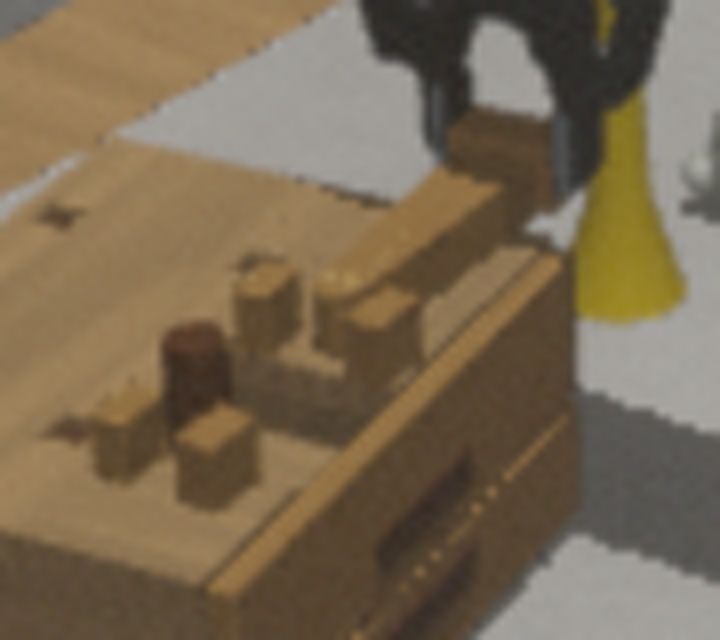

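```bash
python3 -m creep '[0,0,0.05,0,0,0,30,0,0,0.08,0,0,0,30,0,0,0.1,0,0,0,30,0,0,0.12,0,0,0,30,0,0,0.12,0,0,0,30]';python3 - <<'E'
from h import *
st();t=read_camera("top")
f=lambda u,v:(255+(u+.5)/7-.5,170+(v+.5)/7-.5)
for q in [(214,280),(240,300),(435,297)]: print(O(onz(t,f(*q),.154)))
E
```

```text
t: 13.67
position: [0.607, -0.15, 0.0983]
eef_rot: [[0.989, 0.15, -0.003], [0.15, -0.989, 0.001], [-0.003, -0.002, -1.0]]
ft_force: [-0.2, -0.4, -2.4]
finger_gap: 0.527
t 13.67 pos [ 0.607  -0.15    0.0983] org [ -68.0458 -152.3649] yaw 8.62 F [-0.167  -0.4422 -2.4175] gap 45.0 j [ 36.  27. -35.  89.  16.  70.   7.]
[-62.611  -17.4794]
[-72.3911 -26.6121]
[ -83.752  -104.9389]
```

```bash
python3 -m creep '[0,0,0.05,0,0,0,30,0,0,0.1,0,0,0,30,0,0,0.15,0,0,0,30,0,0,0.2,0,0,0,30,0,0,0.2,0,0,0,30]'
```

```text
t: 14.13
position: [0.6082, -0.1507, 0.0964]
eef_rot: [[0.989, 0.149, 0.0], [0.149, -0.989, -0.0], [0.0, 0.0, -1.0]]
ft_force: [-6.2, -0.7, 19.6]
finger_gap: 0.526
```

```bash
python3 -m creep '[0,0,-0.06,0,0,0,46,0,0,-0.06,0,0,0,50,0,0,-0.06,0,0,0,60,0,0,-0.06,0,0,0,70,0,0,-0.06,0,0,0,75]';python3 -m creep '[0,0,-0.5,0,0,0,80,0,0,-1.5,0,0,0,80,0,0,-2.5,0,0,0,80,0,0,-3,0,0,0,60,0,0,-3,0,0,0,40]'; python3 - <<'E'
from h import *
st();s=read_camera("side");t=read_camera("top");crop(s,230,200,90,80,8,"pics/s16.png");crop(t,255,170,110,75,7,"pics/t16.png");
E
```

```text
t: 14.55
position: [0.608, -0.1507, 0.0974]
eef_rot: [[0.989, 0.149, -0.0], [0.149, -0.989, -0.0], [-0.0, 0.0, -1.0]]
ft_force: [-0.2, 1.1, 0.4]
finger_gap: 0.881
t: 14.97
position: [0.6098, -0.1507, 0.1763]
eef_rot: [[0.989, 0.149, 0.005], [0.149, -0.989, -0.001], [0.004, 0.002, -1.0]]
ft_force: [0.1, 0.9, 0.0]
finger_gap: 0.674
t 14.97 pos [ 0.6098 -0.1507  0.1763] org [ -65.3967 -153.5664] yaw 8.58 F [0.1329 0.8911 0.036 ] gap 57.5 j [ 37.  24. -36.  83.  14.  77.   9.]
```

View pics/t16.png

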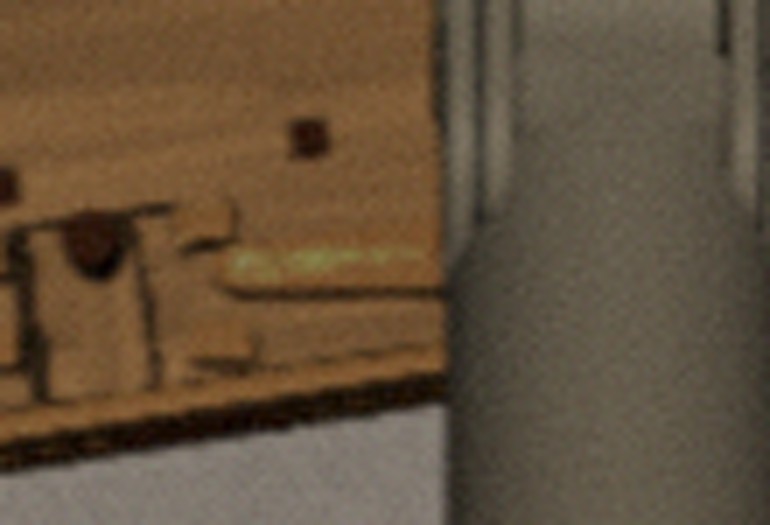

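View pics/s16.png

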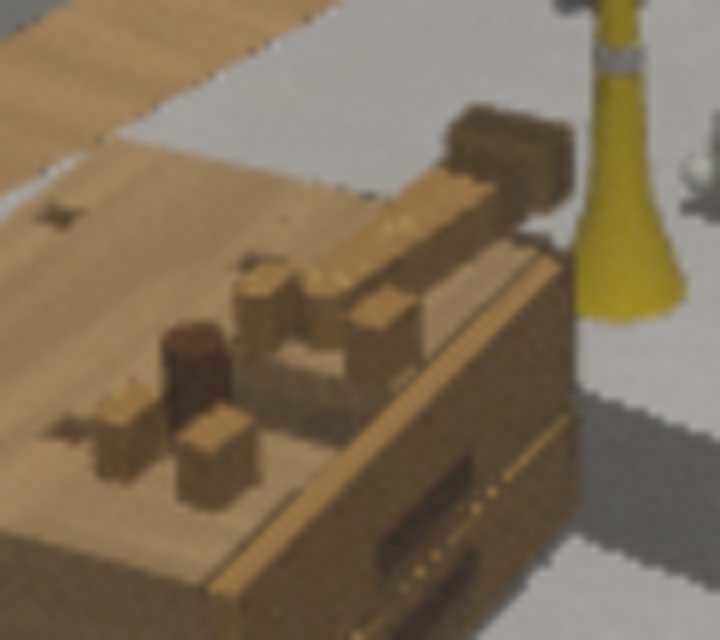

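```bash
python3 - <<'E'
from h import *
p=W(-64,-197);go(p[0],p[1],.176,9.4);go(p[0],p[1],.108,9.4)
E
```

```text
shift [ 0.149  1.747 -0.139] turn [ 0.005  0.001 -0.137] dist mm 44.0
shift [0.149 1.745 2.581] turn [ 0.005  0.001 -0.137] dist mm 78.0
```

```bash
python3 -m creep '[0.1,0.9,-0.1,0,0,-0.13,0,0.15,1.75,-0.1,0,0,-0.13,0,0.15,1.75,0.5,0,0,-0.13,0,0.15,1.75,1.7,0,0,-0.13,0,0.15,1.75,2.58,0,0,-0.13,0]';python3 -m creep '[0,0,0,0,0,0,0,0,0,0,0,0,0,0,0,-0.15,0,0,0,0,0,0,-0.3,0,0,0,0,0,0,-0.4,0,0,0,0,0]'; python3 - <<'E'
from h import *
st();s=read_camera("side");crop(s,230,180,110,100,7,"pics/s17.png")
E
```

```text
t: 15.48
position: [0.6172, -0.1937, 0.1049]
eef_rot: [[0.987, 0.162, -0.002], [0.162, -0.987, 0.0], [-0.002, -0.001, -1.0]]
ft_force: [-0.1, 0.5, -0.8]
finger_gap: 0.001
t: 15.9
position: [0.6164, -0.183, 0.1065]
eef_rot: [[0.987, 0.163, -0.0], [0.163, -0.987, -0.0], [-0.0, 0.0, -1.0]]
ft_force: [0.2, 0.1, 0.2]
finger_gap: -0.003
t 15.9 pos [ 0.6164 -0.183   0.1065] org [ -64.1723 -186.5126] yaw 9.36 F [0.2474 0.0998 0.1718] gap -0.2 j [ 38.  28. -34.  85.  16.  71.  11.]
```

View pics/s17.png

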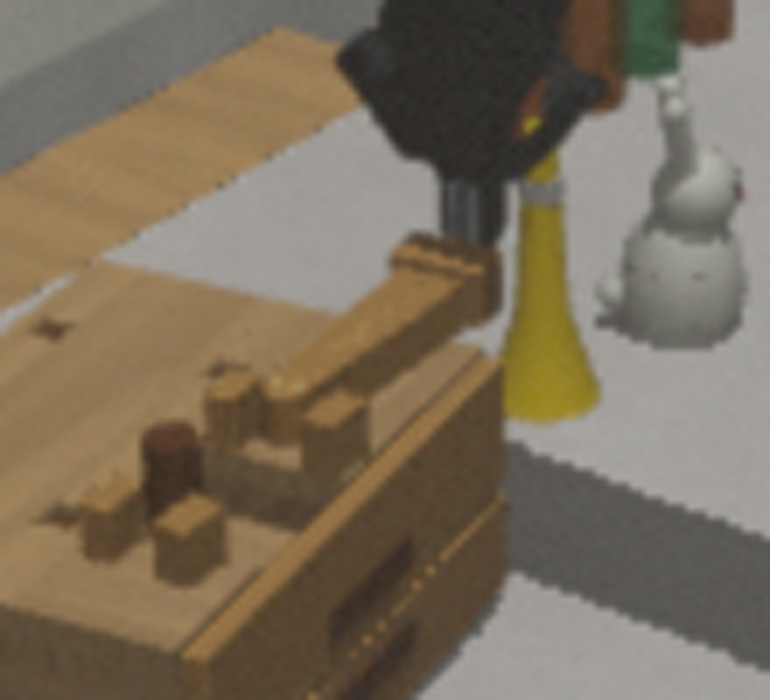

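```bash
python3 -m creep '[0,-0.4,0,0,0,0,0,0,-0.8,0,0,0,0,0,0,-1.2,0,0,0,0,0,0,-1.6,0,0,0,0,0,0,-1.8,0,0,0,0,0]'; python3 - <<'E'
from h import *
st();s=read_camera("side");t=read_camera("top");crop(s,230,180,110,100,7,"pics/s18.png");crop(t,255,170,110,75,7,"pics/t18.png")
E
```

```text
t: 16.37
position: [0.6089, -0.1355, 0.1066]
eef_rot: [[0.986, 0.165, -0.0], [0.165, -0.986, 0.001], [-0.0, -0.001, -1.0]]
ft_force: [0.9, 0.0, 1.3]
finger_gap: 0.003
t 16.37 pos [ 0.6089 -0.1355  0.1066] org [ -63.8266 -138.4138] yaw 9.52 F [0.9156 0.0155 1.3314] gap 0.3 j [ 35.  26. -35.  89.  16.  70.   7.]
```

View pics/s18.png

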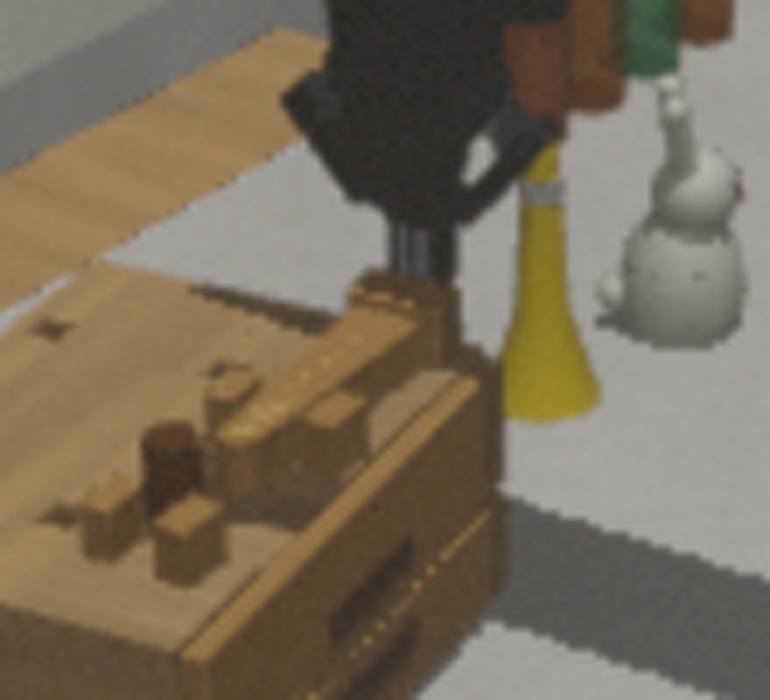

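View pics/t18.png

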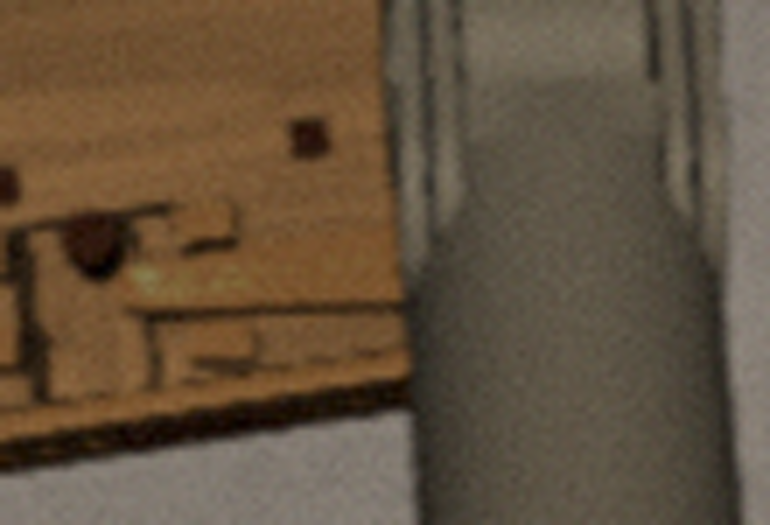

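```bash
python3 -m creep '[0,-0.35,0,0,0,0,0,0,-0.7,0,0,0,0,0,0,-1.05,0,0,0,0,0,0,-1.4,0,0,0,0,0,0,-1.5,0,0,0,0,0]'; python3 - <<'E'
from h import *
st();s=read_camera("side");t=read_camera("top");crop(s,230,180,110,100,7,"pics/s19.png");crop(t,245,170,110,75,7,"pics/t19.png")
E
```

```text
t: 16.88
position: [0.6025, -0.0968, 0.1066]
eef_rot: [[0.986, 0.168, -0.0], [0.168, -0.986, 0.001], [-0.0, -0.001, -1.0]]
ft_force: [-0.6, -0.3, 0.8]
finger_gap: 0.001
t 16.88 pos [ 0.6025 -0.0968  0.1066] org [-63.7724 -99.1735] yaw 9.65 F [-0.6349 -0.3148  0.8071] gap 0.1 j [ 33.  25. -36.  91.  15.  69.   4.]
```

View pics/s19.png

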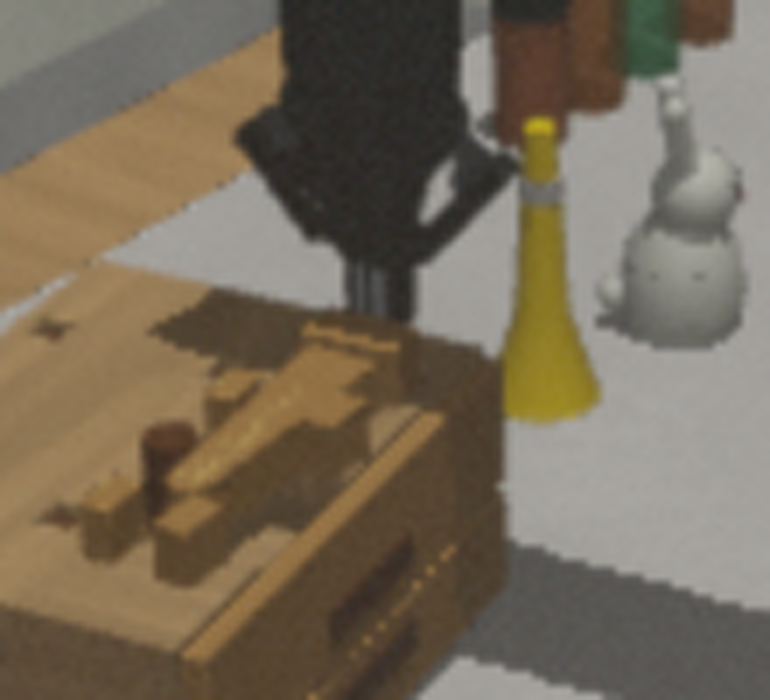

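View pics/t19.png

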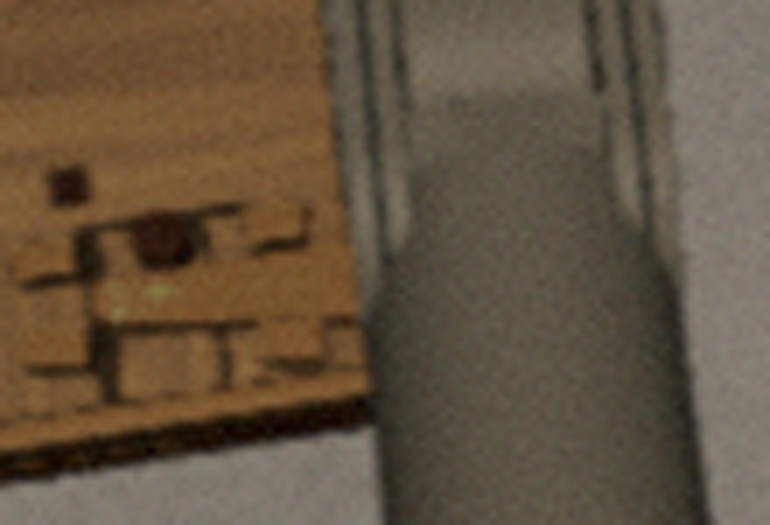

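```bash
python3 -m creep '[0,-0.15,0,0,0,0,0,0,-0.3,0,0,0,0,0,0,-0.45,0,0,0,0,0,0,-0.6,0,0,0,0,0,0,-0.7,0,0,0,0,0]'; python3 - <<'E'
from h import *
st();s=read_camera("side");crop(s,230,180,110,100,7,"pics/s20.png")
E
```

```text
t: 17.4
position: [0.5999, -0.0806, 0.1068]
eef_rot: [[0.986, 0.167, 0.0], [0.167, -0.986, 0.0], [0.0, -0.0, -1.0]]
ft_force: [0.7, -1.2, 0.4]
finger_gap: -0.003
t 17.4 pos [ 0.5999 -0.0806  0.1068] org [-63.6648 -82.8058] yaw 9.61 F [ 0.6692 -1.2033  0.4448] gap -0.3 j [ 32.  24. -37.  92.  15.  69.   2.]
```

View pics/s20.png

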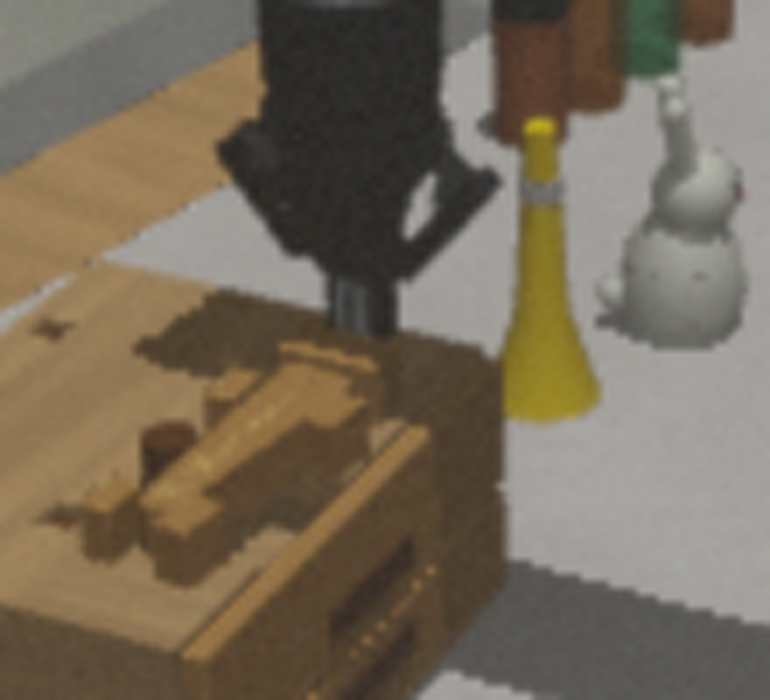

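```bash
python3 -m creep '[0,-0.1,0,0,0,0,0,0,-0.2,0,0,0,0,0,0,-0.3,0,0,0,0,0,0,-0.4,0,0,0,0,0,0,-0.5,0,0,0,0,0]'; python3 -m creep '[0,-0.1,0,0,0,0,0,0,-0.15,0,0,0,0,0,0,-0.2,0,0,0,0,0,0,-0.25,0,0,0,0,0,0,-0.25,0,0,0,0,0]'; python3 - <<'E'
from h import *
st()
E
```

```text
t: 17.87
position: [0.5982, -0.0682, 0.107]
eef_rot: [[0.986, 0.167, 0.001], [0.167, -0.986, 0.0], [0.001, 0.0, -1.0]]
ft_force: [4.1, -3.9, -0.5]
finger_gap: 0.003
t: 18.28
position: [0.598, -0.0642, 0.1074]
eef_rot: [[0.986, 0.165, 0.003], [0.165, -0.986, -0.002], [0.003, 0.003, -1.0]]
ft_force: [4.9, -8.1, -0.5]
finger_gap: 0.0
t 18.28 pos [ 0.598  -0.0642  0.1074] org [-62.8648 -66.3095] yaw 9.5 F [ 4.8787 -8.1163 -0.4663] gap 0.0 j [ 31.  24. -37.  92.  15.  69.   0.]
```

```bash
python3 -m creep '[0,-0.1,0,0,0,0,0,0,-0.15,0,0,0,0,0,0,-0.2,0,0,0,0,0,0,-0.25,0,0,0,0,0,0,-0.25,0,0,0,0,0]'; python3 - <<'E'
from h import *
st()
E
```

```text
t: 18.7
position: [0.5981, -0.0643, 0.1076]
eef_rot: [[0.987, 0.16, 0.006], [0.16, -0.987, -0.009], [0.004, 0.01, -1.0]]
ft_force: [8.8, -18.9, -2.3]
finger_gap: 0.002
t 18.7 pos [ 0.5981 -0.0643  0.1076] org [-62.8521 -66.4135] yaw 9.19 F [  8.8409 -18.9094  -2.3473] gap 0.1 j [ 31.  24. -37.  92.  16.  69.  -0.]
```

```bash
python3 -m creep '[0,0.6,0,0,0,0,0,0,1.2,0,0,0,0,0,0,1.6,0,0,0,0,0,0,2.4,-1,0,0,0,0,0,3.5,-2,0,0,0,0]'; python3 - <<'E'
from h import *
st();s=read_camera("side");t=read_camera("top");crop(s,230,210,70,65,11,"pics/s21.png");crop(t,240,170,80,65,10,"pics/t21.png")
E
```

```text
t: 19.12
position: [0.6107, -0.1485, 0.1577]
eef_rot: [[0.987, 0.163, 0.002], [0.163, -0.987, -0.006], [0.001, 0.006, -1.0]]
ft_force: [1.6, 0.6, 0.5]
finger_gap: -0.001
t 19.12 pos [ 0.6107 -0.1485  0.1577] org [ -64.1623 -151.5092] yaw 9.4 F [1.5557 0.564  0.4785] gap -0.1 j [ 36.  24. -35.  85.  15.  75.   9.]
```

View pics/s21.png

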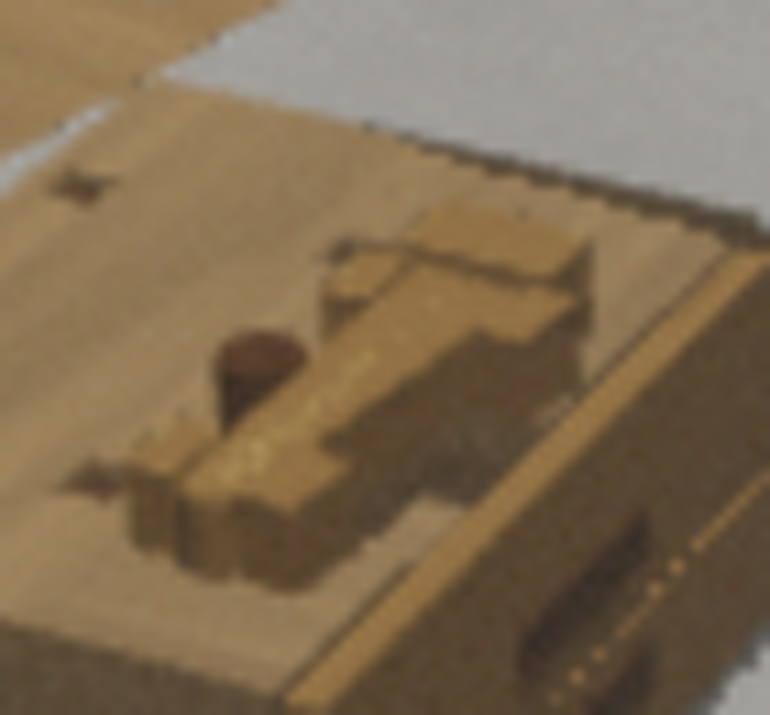

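View pics/t21.png

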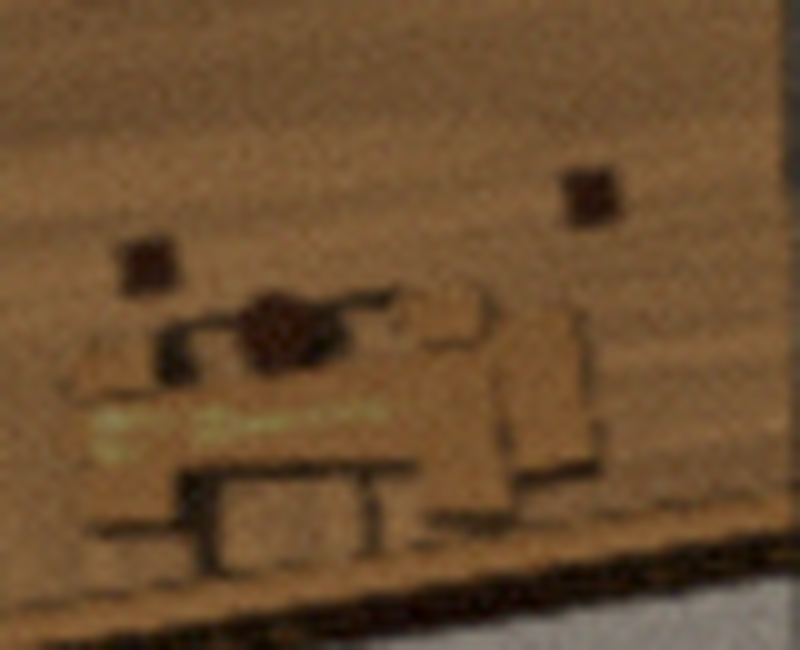

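```bash
python3 - <<'E'
from h import *
t=read_camera("top");s=read_camera("side")
f=lambda u,v:(240+(u+.5)/10-.5,170+(v+.5)/10-.5)
g=lambda u,v:(230+(u+.5)/11-.5,210+(v+.5)/11-.5)
for n,q,z in [("headback r",(578,312),.16),("headback f",(598,460),.16),("headfront r",(495,318),.16),("headfront f",(515,470),.16),("tip",(72,430),.154),("blk1 rear right",(488,300),.156),("blk1 rear right b",(490,345),.156),("blk1 front right",(512,500),.156),("blk2 left",(72,375),.156),("blk2 f left",(85,520),.156)]:
    print(n,O(onz(t,f(*q),z)))
for n,q,z in [("headback r",(428,205),.16),("headback f",(592,240),.16),("headfront f",(570,285),.16),("tip",(225,495),.154)]:
    print("side",n,O(onz(s,g(*q),z)))
E
```

```text
headback r [-44.1493 -55.6915]
headback f [-86.8934 -54.5955]
headfront r [-42.1239 -32.2096]
headfront f [-85.9834 -31.0036]
tip [-53.773   91.2403]
blk1 rear right [-35.9377 -30.9949]
blk1 rear right b [-48.8216 -29.538 ]
blk1 front right [-93.7037 -28.7617]
blk2 left [-38.5448  88.6994]
blk2 f left [-80.1408  91.2009]
side headback r [-36.3114 -52.609 ]
side headback f [-85.6088 -54.1921]
side headfront f [-91.7322 -30.602 ]
side tip [-58.5559  87.8315]
```

```bash
python3 - <<'E'
from h import *
st();p=W(-64,-76);go(p[0],p[1],.108,9.4)
E
```

```text
t 19.32 pos [ 0.6118 -0.1509  0.1585] org [ -63.4078 -154.0892] yaw 9.1 F [-0.177   1.0742 -0.6946] gap -0.0 j [ 36.  24. -35.  85.  15.  75.   9.]
shift [-0.049 -3.142  1.992] turn [ 0.089 -0.043 -0.049] dist mm 93.0
```

```bash
python3 -m creep '[0,0,1.2,0.09,-0.04,0,0,0,-0.8,1.99,0.09,-0.04,0,0,-0.05,-1.8,1.99,0.09,-0.04,0,0,-0.05,-2.8,1.99,0.09,-0.04,0,0,-0.05,-3.1,1.99,0.09,-0.04,0,0]';python3 -m creep '[0,-0.15,0,0,0,0,0,0,-0.3,0,0,0,0,0,0,-0.45,0,0,0,0,0,0,-0.6,0,0,0,0,0,0,-0.7,0,0,0,0,0]'; python3 - <<'E'
from h import *
st()
E
```

```text
t: 19.73
position: [0.597, -0.0686, 0.1067]
eef_rot: [[0.986, 0.164, -0.002], [0.165, -0.986, 0.003], [-0.002, -0.004, -1.0]]
ft_force: [0.6, 1.2, 1.2]
finger_gap: -0.001
t: 20.15
position: [0.596, -0.0644, 0.1067]
eef_rot: [[0.988, 0.155, 0.002], [0.155, -0.988, -0.01], [0.0, 0.011, -1.0]]
ft_force: [13.3, -39.3, -3.9]
finger_gap: -0.004
t 20.15 pos [ 0.596  -0.0644  0.1067] org [-64.8534 -66.115 ] yaw 8.89 F [ 13.2811 -39.27    -3.8591] gap -0.3 j [ 31.  24. -37.  93.  16.  69.  -1.]
```

```bash
python3 -m creep '[0,0.4,0,0,0,0,0,0,0.8,0,0,0,0,0,0,1.2,-1,0,0,0,0,0,1.2,-2.5,0,0,0,30,0,1.2,-4,0,0,0,60]'; python3 - <<'E'
from h import *
st();go(.53,.12,.22,-10);go(.467,.3386,.2,-19.9)
E
```

```text
t: 20.57
position: [0.5993, -0.093, 0.2067]
eef_rot: [[0.988, 0.155, -0.002], [0.155, -0.988, -0.008], [-0.003, 0.008, -1.0]]
ft_force: [1.7, 0.1, 1.0]
finger_gap: 0.271
t 20.57 pos [ 0.5993 -0.093   0.2067] org [-66.3241 -94.9339] yaw 8.89 F [1.6568 0.0814 1.0441] gap 23.2 j [ 33.  20. -37.  84.  13.  80.   4.]
shift [-1.423 -8.843 -0.596] turn [0.08  0.019 3.149] dist mm 224.4
shift [ -2.558 -17.878   0.137] turn [0.082 0.012 4.799] dist mm 451.5
```

```bash
python3 -m creep '[-1.42,-8.84,-0.6,0.08,0.02,3.1,60,-1.42,-8.84,-0.6,0.08,0.02,3.1,60,-1.42,-8.84,-0.6,0.08,0.02,3.1,60,-1.42,-8.84,-0.6,0.08,0.02,3.1,60,-1.42,-8.84,-0.6,0.08,0.02,3.1,60]'; python3 - <<'E'
from h import *
st();go(.467,.3386,.19,-19.9)
E
```

```text
t: 20.98
position: [0.5337, 0.1067, 0.219]
eef_rot: [[0.986, -0.168, -0.001], [-0.168, -0.986, 0.001], [-0.001, -0.001, -1.0]]
ft_force: [0.9, 1.0, 1.0]
finger_gap: 0.699
t 20.98 pos [0.5337 0.1067 0.219 ] org [-98.3731 112.8707] yaw -9.68 F [0.862  1.0245 1.0104] gap 59.7 j [ 21.  12. -42.  92.   8.  79. -32.]
shift [-4.19  -8.693  1.169] turn [-0.005  0.01   1.703] dist mm 243.0
```

```bash
python3 -m creep '[-4.19,-8.69,1.17,0,0,1.7,60,-4.19,-8.69,1.17,0,0,1.7,60,-4.19,-8.69,1.17,0,0,1.7,60,-4.19,-8.69,1.17,0,0,1.7,60,-4.19,-8.69,1.17,0,0,1.7,60]'; python3 - <<'E'
from h import *
st();s=read_camera("side");t=read_camera("top");crop(s,150,230,130,160,5,"pics/s22.png");crop(t,220,145,120,115,6,"pics/t22.png");crop(t,110,190,130,110,6,"pics/t22b.png")
E
```

```text
t: 21.4
position: [0.4769, 0.3014, 0.1944]
eef_rot: [[0.941, -0.339, -0.002], [-0.339, -0.941, 0.001], [-0.002, -0.0, -1.0]]
ft_force: [1.7, 0.5, 0.2]
finger_gap: 0.698
t 21.4 pos [0.4769 0.3014 0.1944] org [-122.6554  314.1666] yaw -19.84 F [1.6655 0.5455 0.2277] gap 59.6 j [  2.  17. -47.  91.  13.  77. -66.]
```

View pics/s22.png

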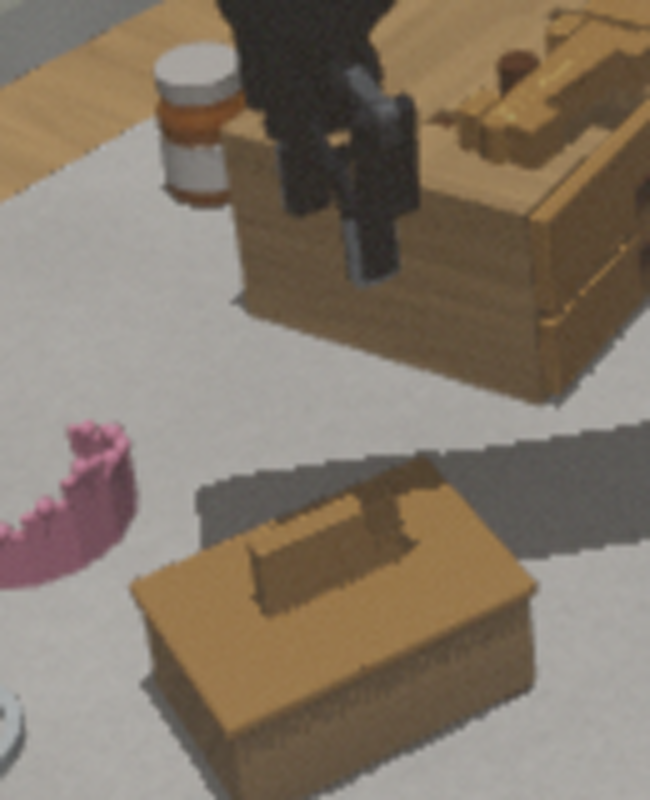

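View pics/t22.png

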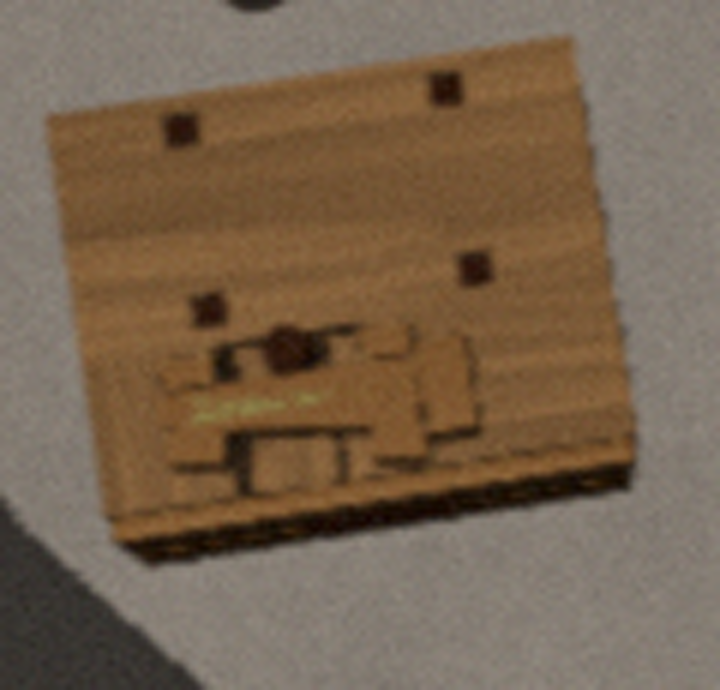

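View pics/t22b.png

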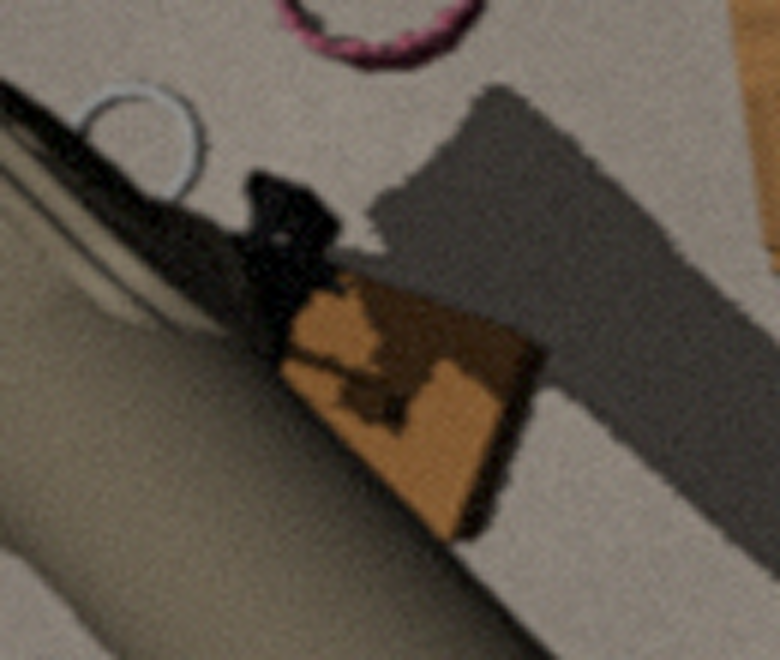

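```bash
python3 - <<'E'
from h import *
s=read_camera("side");g=lambda u,v:(150+(u+.5)/5-.5,230+(v+.5)/5-.5)
b=np.array([onz(s,g(*q),.070) for q in [(133,583),(430,455),(537,588),(232,735)]]);print(b,b.mean(0),[np.linalg.norm(b[i]-b[i-1]) for i in range(4)])
d=b[1]-b[0]+b[2]-b[3];print("yaw from y-axis",np.degrees(np.arctan2(d[0],-d[1])))
h=np.array([onz(s,g(*q),.112) for q in [(248,545),(352,492),(368,503),(262,556)]]);print("handle top",h,h.mean(0))
st();go(.467,.3386,.12,-19.9)
E
```

```text
[[0.5479 0.3917 0.07  ]
 [0.4956 0.2455 0.07  ]
 [0.3899 0.2877 0.07  ]
 [0.44   0.4315 0.07  ]] [0.4684 0.3391 0.07  ] [np.float64(0.11498014860662253), np.float64(0.15520710637793278), np.float64(0.11380438414593565), np.float64(0.1522117187070973)]
yaw from y-axis -19.447196363210793
handle top [[0.4841 0.3727 0.112 ]
 [0.4706 0.3203 0.112 ]
 [0.4591 0.3216 0.112 ]
 [0.4736 0.3742 0.112 ]] [0.4718 0.3472 0.112 ]
t 21.55 pos [0.4752 0.3036 0.1941] org [-123.9915  316.6364] yaw -19.41 F [ 0.7358 -0.7459  0.7452] gap 60.2 j [  2.  17. -47.  91.  12.  77. -66.]
shift [-0.761 -1.21   2.968] turn [-0.008  0.044  0.082] dist mm 82.3
```

```bash
python3 -m creep '[-0.4,-0.6,1,0,0,0.05,60,-0.72,-1.21,2,0,0.04,0.08,60,-0.72,-1.21,2.7,0,0.04,0.08,60,-0.72,-1.21,2.97,0,0.04,0.08,60,-0.72,-1.21,2.97,0,0.04,0.08,60]'; python3 - <<'E'
from h import *
st();s=read_camera("side");crop(s,150,260,120,120,6,"pics/s23.png")
go(.468,.339,.05,-19.7)
E
```

```text
t: 21.97
position: [0.4676, 0.3367, 0.1182]
eef_rot: [[0.94, -0.341, -0.003], [-0.341, -0.94, -0.001], [-0.003, 0.002, -1.0]]
ft_force: [0.1, -0.8, 0.2]
finger_gap: 0.703
t 21.97 pos [0.4676 0.3367 0.1182] org [-126.1152  350.5396] yaw -19.93 F [ 0.0651 -0.8355  0.2354] gap 60.0 j [ -3.  23. -46.  95.  17.  70. -73.]
shift [-0.034 -0.068  2.789] turn [ 0.002  0.012 -0.043] dist mm 69.8
```

View pics/s23.png

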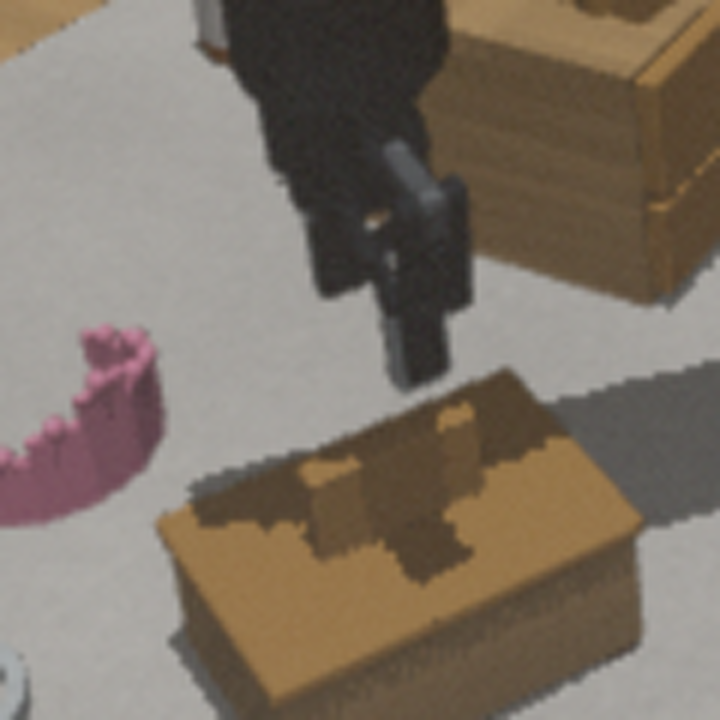

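```bash
python3 -m creep '[0,-0.07,0.8,0,0,0,60,-0.03,-0.07,1.6,0,0,-0.04,60,-0.03,-0.07,2.3,0,0,-0.04,60,-0.03,-0.07,2.6,0,0,-0.04,60,-0.03,-0.07,2.6,0,0,-0.04,60]'; python3 - <<'E'
from h import *
st();s=read_camera("side");crop(s,150,260,120,120,6,"pics/s24.png")
E
```

```text
t: 22.43
position: [0.4684, 0.3379, 0.0543]
eef_rot: [[0.941, -0.339, -0.002], [-0.339, -0.941, -0.001], [-0.002, 0.001, -1.0]]
ft_force: [-0.2, -0.9, 0.3]
finger_gap: 0.703
t 22.43 pos [0.4684 0.3379 0.0543] org [-125.0676  351.5877] yaw -19.8 F [-0.234  -0.8904  0.3117] gap 60.1 j [ -4.  27. -45.  98.  20.  64. -75.]
```

View pics/s24.png

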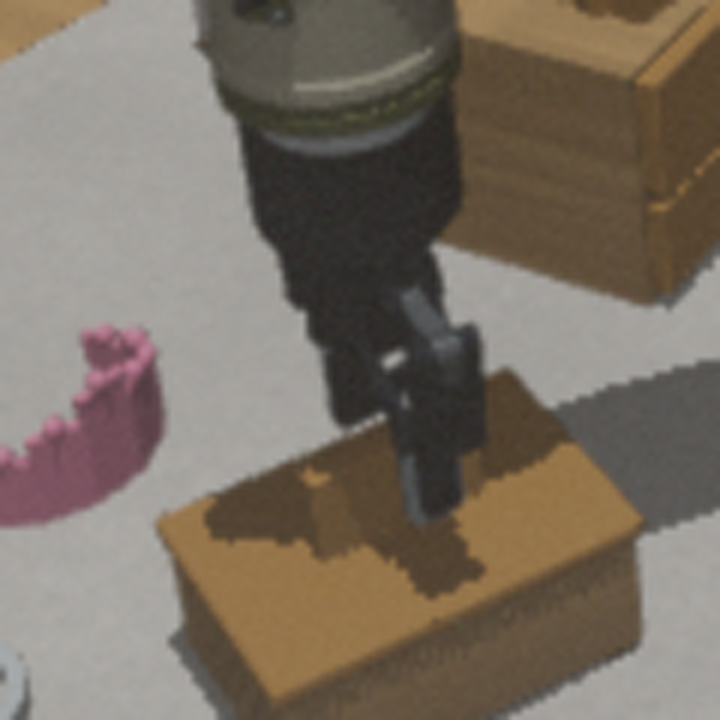

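```bash
python3 -m creep '[0,0,0.15,0,0,0,50,0,0,0.15,0,0,0,30,0,0,0.15,0,0,0,5,0,0,0.15,0,0,0,5,0,0,0.15,0,0,0,5]';python3 -m creep '[0,0,0,0,0,0,5,0,0,0,0,0,0,5,0,0,0,0,0,0,5,0,0,0,0,0,0,5,0,0,0,0,0,0,5]'; python3 - <<'E'
from h import *
st();s=read_camera("side");crop(s,150,260,120,120,6,"pics/s25.png")
E
```

```text
t: 22.9
position: [0.4689, 0.3389, 0.0523]
eef_rot: [[0.941, -0.338, -0.0], [-0.338, -0.941, 0.001], [-0.001, -0.0, -1.0]]
ft_force: [-1.0, -0.6, 3.0]
finger_gap: 0.148
t: 23.32
position: [0.4689, 0.3389, 0.0524]
eef_rot: [[0.941, -0.338, -0.0], [-0.338, -0.941, 0.001], [-0.001, -0.0, -1.0]]
ft_force: [-1.4, -0.8, 0.4]
finger_gap: 0.148
t 23.32 pos [0.4689 0.3389 0.0524] org [-124.4777  352.4877] yaw -19.77 F [-1.383  -0.7558  0.4315] gap 12.6 j [ -4.  27. -44.  98.  21.  64. -75.]
```

View pics/s25.png

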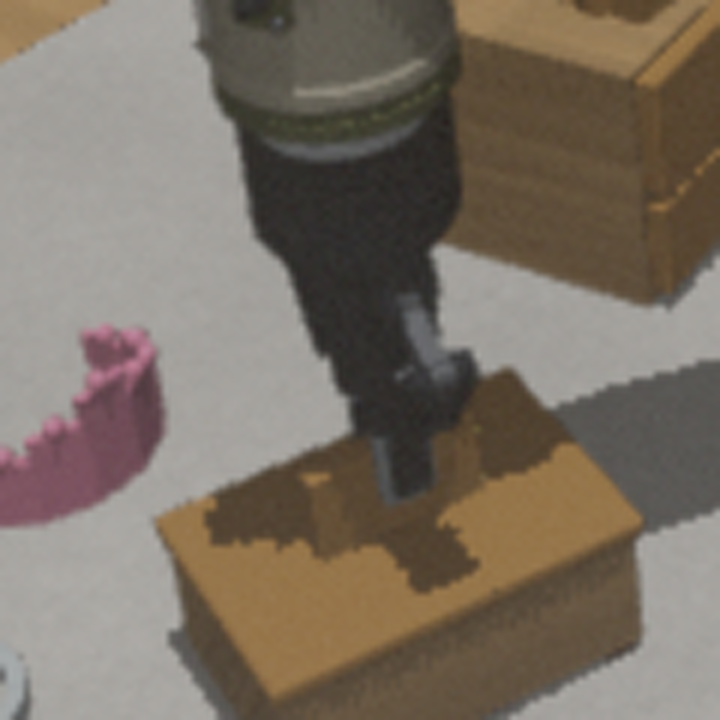

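```bash
python3 -m creep '[0,0,-1,0,0,0,5,0,0,-2.5,0,0,0,5,0,0,-4,0,0,0,5,0,0,-5.5,0,0,0,5,0,0,-7.3,0,0,0,5]'; python3 - <<'E'
from h import *
st();go(.60,.17,.24,-2);s=read_camera("side");crop(s,150,200,120,120,6,"pics/s26.png")
E
```

```text
t: 23.78
position: [0.4682, 0.3381, 0.2322]
eef_rot: [[0.941, -0.338, -0.002], [-0.338, -0.941, -0.0], [-0.002, 0.001, -1.0]]
ft_force: [0.2, 1.0, -3.5]
finger_gap: 0.145
t 23.78 pos [0.4682 0.3381 0.2322] org [-125.2391  351.8628] yaw -19.76 F [ 0.1582  1.0141 -3.5118] gap 12.3 j [ -2.  18. -48.  86.  13.  82. -70.]
shift [ 7.234  4.548 -0.32 ] turn [ 0.008  0.019 -2.959] dist mm 213.8
```

View pics/s26.png

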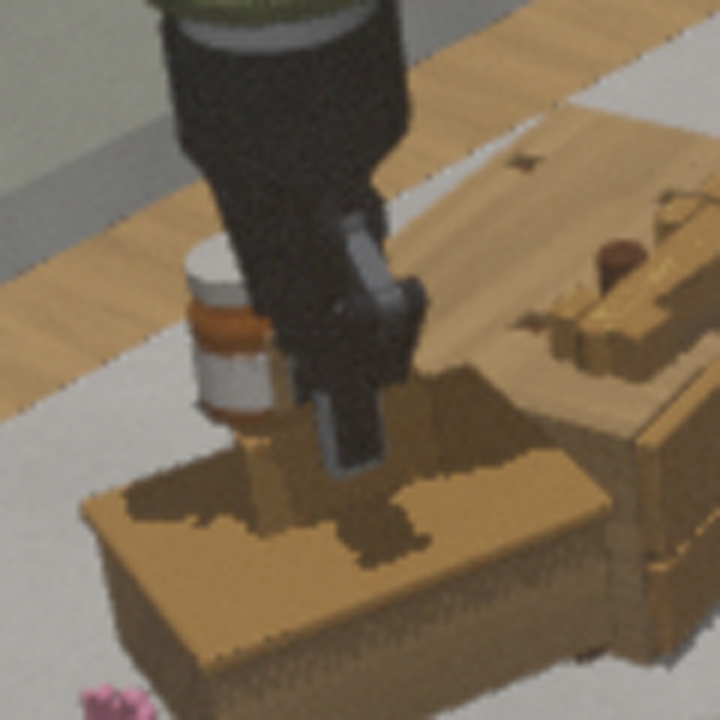

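Box lifted level. I'll carry it over in smaller steps per row.

```bash
python3 -m creep '[1.0,0.6,-0.2,0,0,-0.4,5,2.4,1.5,-0.32,0,0,-1,5,3.9,2.4,-0.32,0,0,-1.6,5,5.3,3.3,-0.32,0,0,-2.2,5,6.6,4.1,-0.32,0,0,-2.9,5]'; python3 - <<'E'
from h import *
st();go(.6882,.0179,.24,9.4)
E
```

```text
t: 24.25
position: [0.5921, 0.1861, 0.2488]
eef_rot: [[0.999, -0.039, 0.007], [-0.039, -0.999, 0.005], [0.007, -0.005, -1.0]]
ft_force: [0.9, 0.4, -3.2]
finger_gap: 0.148
t 24.25 pos [0.5921 0.1861 0.2488] org [-27.8163 181.6074] yaw -2.22 F [ 0.8871  0.369  -3.1998] gap 12.6 j [ 12.  23. -45.  78.  16.  85. -34.]
shift [4.098 6.575 0.348] turn [-0.042 -0.069 -1.936] dist mm 193.9
```

```bash
python3 -m creep '[0.8,1.3,0.1,0,0,-0.4,5,1.6,2.6,0.2,0,-0.03,-0.8,5,2.5,4.0,0.3,-0.02,-0.05,-1.2,5,3.4,5.4,0.35,-0.04,-0.07,-1.6,5,4.1,6.57,0.35,-0.04,-0.07,-1.93,5]';python3 -m creep '[0,0,0,0,0,0,5,0,0,0,0,0,0,5,0,0,0,0,0,0,5,0,0,0,0,0,0,5,0,0,0,0,0,0,5]'; python3 - <<'E'
from h import *
st();go(.6882,.0179,.21,9.4);s=read_camera("side");t=read_camera("top");crop(s,190,160,130,120,6,"pics/s27.png");crop(t,220,130,120,125,6,"pics/t27.png")
E
```

```text
t: 24.67
position: [0.6892, 0.0142, 0.2382]
eef_rot: [[0.987, 0.163, -0.002], [0.163, -0.987, -0.001], [-0.002, 0.001, -1.0]]
ft_force: [1.1, 0.3, -3.6]
finger_gap: 0.148
t: 25.08
position: [0.6887, 0.016, 0.2384]
eef_rot: [[0.986, 0.165, -0.002], [0.165, -0.986, -0.001], [-0.002, 0.001, -1.0]]
ft_force: [0.6, -0.3, -2.6]
finger_gap: 0.15
t 25.08 pos [0.6887 0.016  0.2384] org [39.7129 -1.9785] yaw 9.49 F [ 0.5726 -0.3409 -2.6141] gap 12.8 j [ 21.  32. -42.  66.  21.  89.  -7.]
shift [-0.006 -0.08   1.136] turn [0.005 0.017 0.015] dist mm 28.5
```

View pics/s27.png

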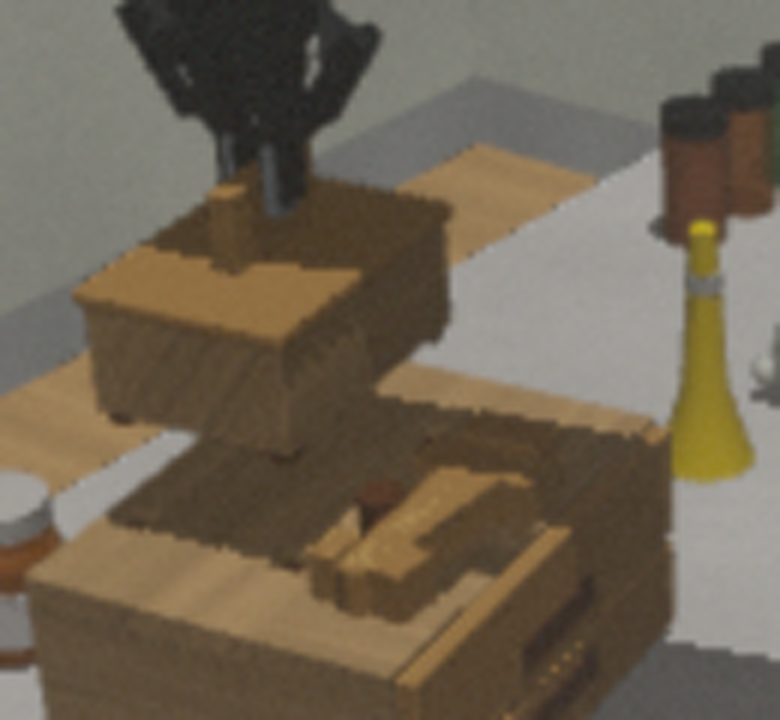

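View pics/t27.png

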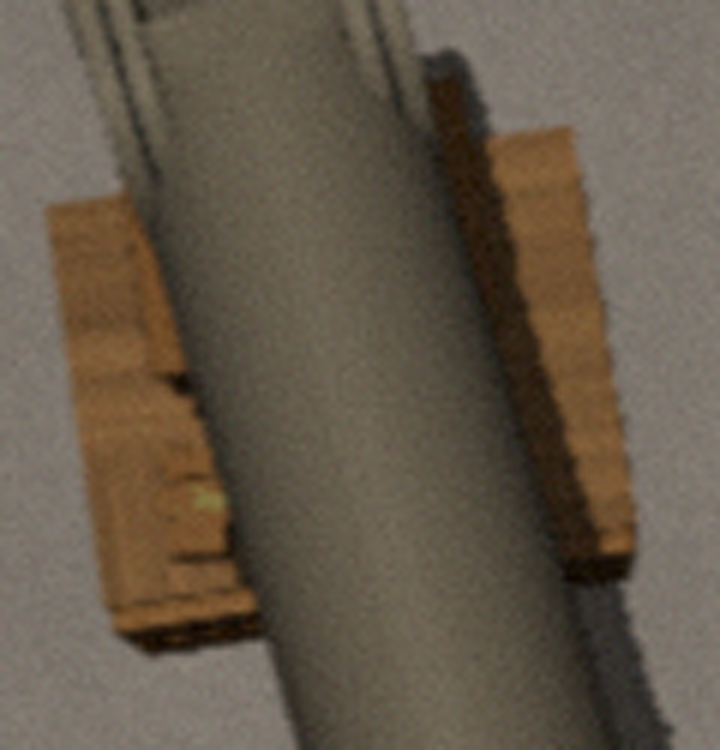

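```bash
python3 - <<'E'
from h import *
s=read_camera("side");g=lambda u,v:(190+(u+.5)/6-.5,160+(v+.5)/6-.5)
st();p=read_state()["position"];zt=p[2]-.0524+.072;zf=p[2]-.0524
for n,q,z in [("lid BL",(74,294),zt),("lid FL",(281,345),zt),("lid FR",(452,208),zt),("footBL",(122,421),zf),("footFL",(287,461),zf),("footFR",(437,342),zf)]:
    w=onz(s,g(*q),z);print(n,O(w),"rel tcp",O(w)-O(p))
crop(s,195,190,75,60,10,"pics/s28.png")
E
```

```text
t 25.23 pos [0.6889 0.0151 0.2385] org [39.7783 -2.8771] yaw 9.43 F [-0.3341  0.6037 -3.7214] gap 12.7 j [ 21.  32. -42.  66.  21.  89.  -7.]
lid BL [92.4107 78.9058] rel tcp [52.6324 81.7829]
lid FL [-21.4618  81.6716] rel tcp [-61.24    84.5487]
lid FR [-18.3499 -73.6432] rel tcp [-58.1281 -70.7662]
footBL [85.7116 65.247 ] rel tcp [45.9333 68.1241]
footFL [-6.1468 64.5125] rel tcp [-45.925   67.3896]
footFR [ -9.1092 -66.7238] rel tcp [-48.8875 -63.8467]
```

View pics/s28.png

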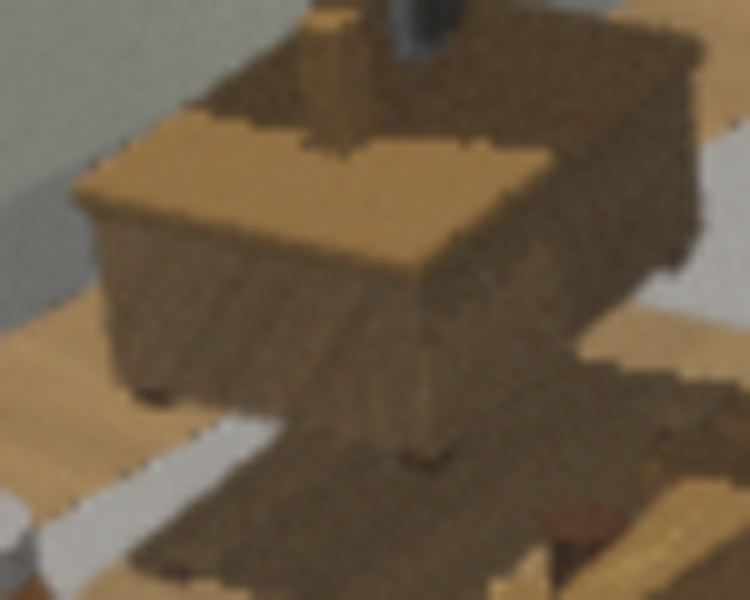

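```bash
python3 -m creep '[0,-0.05,0.4,0,0,0,5,0,-0.1,0.8,0,0,0,5,0,-0.1,1.3,0,0,0,5,0,-0.1,1.8,0,0,0,5,0,-0.1,2.0,0,0,0,5]';python3 -m creep '[0,0,0,0,0,0,5,0,0,0,0,0,0,5,0,0,0,0,0,0,5,0,0,0,0,0,0,5,0,0,0,0,0,0,5]'; python3 - <<'E'
from h import *
st();s=read_camera("side");t=read_camera("top");crop(s,190,190,90,75,8,"pics/s29.png");crop(t,220,130,120,125,6,"pics/t29.png")
print(read_state()["position"]);st()
E
```

```text
t: 25.65
position: [0.6873, 0.0172, 0.1851]
eef_rot: [[0.986, 0.164, -0.005], [0.164, -0.986, -0.002], [-0.005, 0.001, -1.0]]
ft_force: [1.0, -0.1, -4.3]
finger_gap: 0.153
t: 26.07
position: [0.6877, 0.0172, 0.1858]
eef_rot: [[0.986, 0.164, -0.004], [0.164, -0.986, -0.002], [-0.004, 0.001, -1.0]]
ft_force: [0.3, -0.0, -2.8]
finger_gap: 0.145
t 26.07 pos [0.6877 0.0172 0.1858] org [38.8757 -0.5749] yaw 9.43 F [ 0.2904 -0.0144 -2.846 ] gap 12.4 j [ 21.  33. -42.  71.  21.  83.  -8.]
[0.6876 0.0172 0.1856]
t 26.17 pos [0.6876 0.0172 0.1856] org [38.7635 -0.5562] yaw 9.44 F [-0.2253 -0.3086 -2.1218] gap 12.7 j [ 21.  33. -42.  71.  21.  83.  -8.]
```

View pics/s29.png

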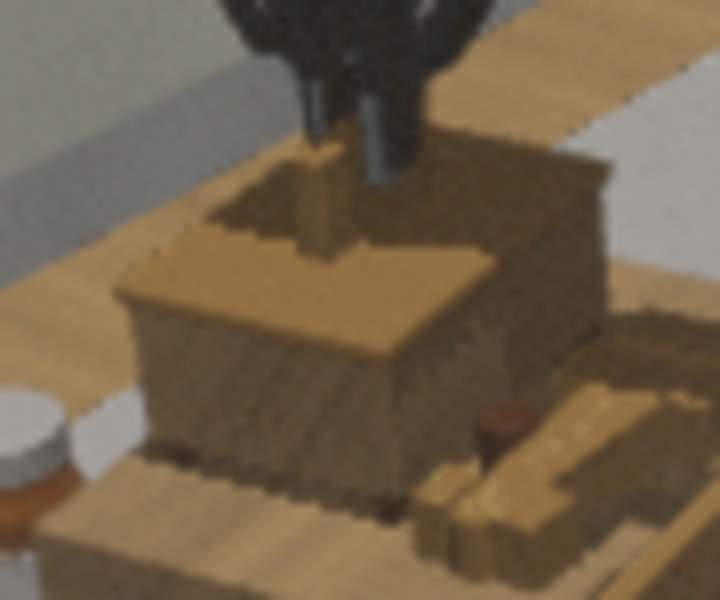

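```bash
python3 -m creep '[0.02,0,0.08,0,0,0,5,0.02,0,0.14,0,0,0,5,0.02,0,0.2,0,0,0,5,0.02,0,0.24,0,0,0,5,0.02,0,0.24,0,0,0,5]'; python3 - <<'E'
from h import *
st();s=read_camera("side");crop(s,190,190,90,75,8,"pics/s30.png")
E
```

```text
t: 26.58
position: [0.688, 0.0173, 0.1792]
eef_rot: [[0.986, 0.164, -0.005], [0.164, -0.986, -0.002], [-0.005, 0.001, -1.0]]
ft_force: [0.4, 0.2, -4.0]
finger_gap: 0.146
t 26.58 pos [0.688  0.0173 0.1792] org [39.1501 -0.5966] yaw 9.43 F [ 0.3592  0.2009 -4.0008] gap 12.4 j [ 21.  33. -41.  72.  22.  83.  -9.]
```

View pics/s30.png

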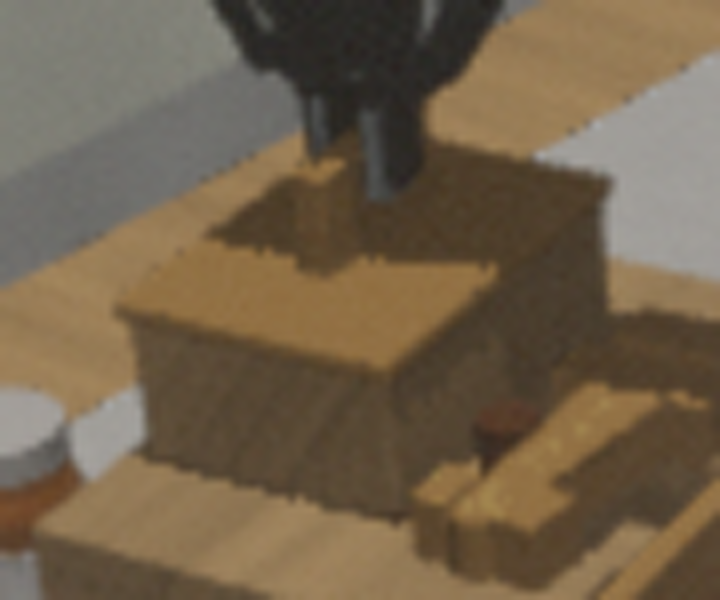

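```bash
python3 -m creep '[0,0,0.04,0,0,0,5,0,0,0.08,0,0,0,5,0,0,0.12,0,0,0,5,0,0,0.16,0,0,0,5,0,0,0.16,0,0,0,5]'; python3 - <<'E'
from h import *
st();s=read_camera("side");crop(s,190,190,90,75,8,"pics/s31.png")
E
```

```text
t: 27.05
position: [0.688, 0.0172, 0.1766]
eef_rot: [[0.986, 0.164, -0.004], [0.164, -0.986, -0.002], [-0.004, 0.001, -1.0]]
ft_force: [-2.9, -0.6, 4.4]
finger_gap: 0.149
t 27.05 pos [0.688  0.0172 0.1766] org [39.2095 -0.6715] yaw 9.43 F [-2.8519 -0.649   4.4264] gap 12.7 j [ 21.  33. -41.  72.  22.  82.  -9.]
```

View pics/s31.png

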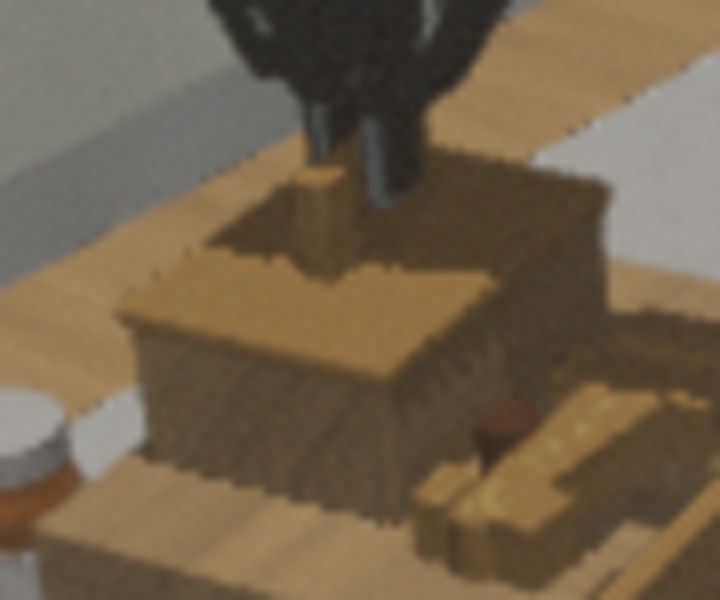

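Contact at z = 0.1766, against 0.1764 predicted for seated, with the feet hidden in the recesses. Releasing.

```bash
python3 -m creep '[0,0,0,0,0,0,16,0,0,0,0,0,0,22,0,0,0,0,0,0,35,0,0,0,0,0,0,45,0,0,0,0,0,0,45]';python3 -m creep '[0,0,-0.6,0,0,0,45,0,0,-1.5,0,0,0,45,0,0,-3,0,0,0,45,0,0,-4,0,0,0,45,0,0,-4.4,0,0,0,45]'; python3 - <<'E'
from h import *
st();go(.50,-.25,.28,-40)
E
```

```text
t: 27.52
position: [0.6881, 0.0172, 0.1766]
eef_rot: [[0.986, 0.164, -0.004], [0.164, -0.987, -0.002], [-0.004, 0.001, -1.0]]
ft_force: [-0.2, 0.7, -0.5]
finger_gap: 0.53
t: 27.93
position: [0.6895, 0.018, 0.2911]
eef_rot: [[0.987, 0.164, 0.002], [0.164, -0.987, -0.001], [0.002, 0.001, -1.0]]
ft_force: [0.8, -0.1, -0.9]
finger_gap: 0.524
t 27.93 pos [0.6895 0.018  0.2911] org [40.748  -0.1452] yaw 9.42 F [ 0.7541 -0.1229 -0.8876] gap 44.7 j [ 19.  31. -42.  61.  21.  94.  -7.]
shift [-9.231  9.333  0.443] turn [ 0.005 -0.019  8.236] dist mm 328.4
```

Now I'll move the arm clear to the right so both cameras see the result.

```bash
python3 -m creep '[-9.2,9.3,0.2,0,0,4,45,-9.2,9.3,0.2,0,0,4,45,-9.2,9.3,0.2,0,0,4,45,-9.2,9.3,0.2,0,0,4,45,-9.2,9.3,0.2,0,0,4,45]';python3 -m creep '[-4,5,0,0,0,3,45,-4,5,0,0,0,3,45,-4,5,0,0,0,3,45,-4,5,0,0,0,3,45,-4,5,0,0,0,3,45]'; python3 - <<'E'
from h import *
st();s=read_camera("side");t=read_camera("top");crop(s,180,180,110,95,7,"pics/s32.png");crop(t,220,140,120,110,6,"pics/t32.png");cv2.imwrite("pics/t32f.png",t["img"][:,:,::-1])
E
```

```text
t: 28.35
position: [0.5669, -0.1543, 0.2858]
eef_rot: [[0.967, -0.255, 0.001], [-0.255, -0.967, -0.001], [0.002, 0.001, -1.0]]
ft_force: [-0.1, -1.5, 1.1]
finger_gap: 0.529
t: 28.77
position: [0.4326, -0.2557, 0.2856]
eef_rot: [[0.835, -0.55, -0.001], [-0.55, -0.835, -0.004], [0.001, 0.004, -1.0]]
ft_force: [1.1, -0.3, 0.2]
finger_gap: 0.527
t 28.77 pos [ 0.4326 -0.2557  0.2856] org [-257.3489 -228.1475] yaw -33.39 F [ 1.1422 -0.3132  0.1892] gap 45.0 j [ 55.   3. -30.  92.   2.  85.  -9.]
```

View pics/s32.png

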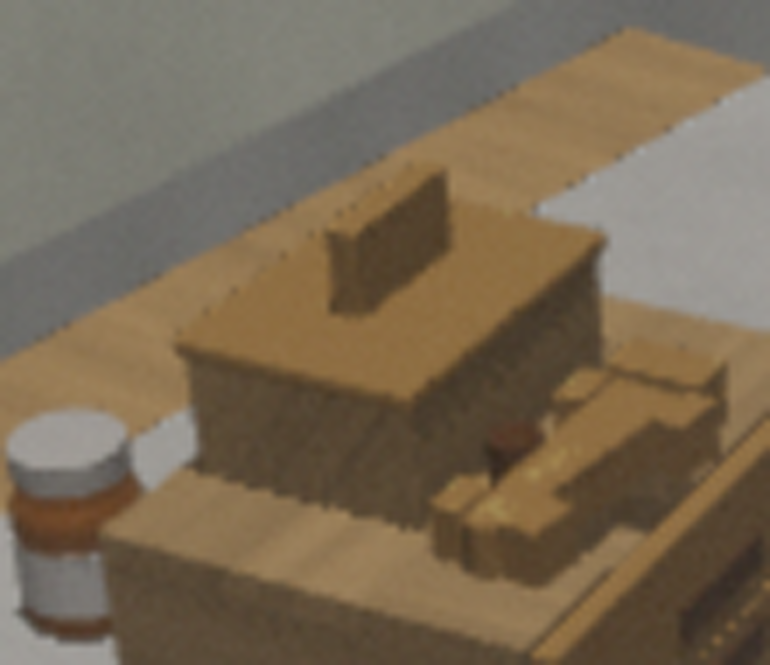

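View pics/t32.png

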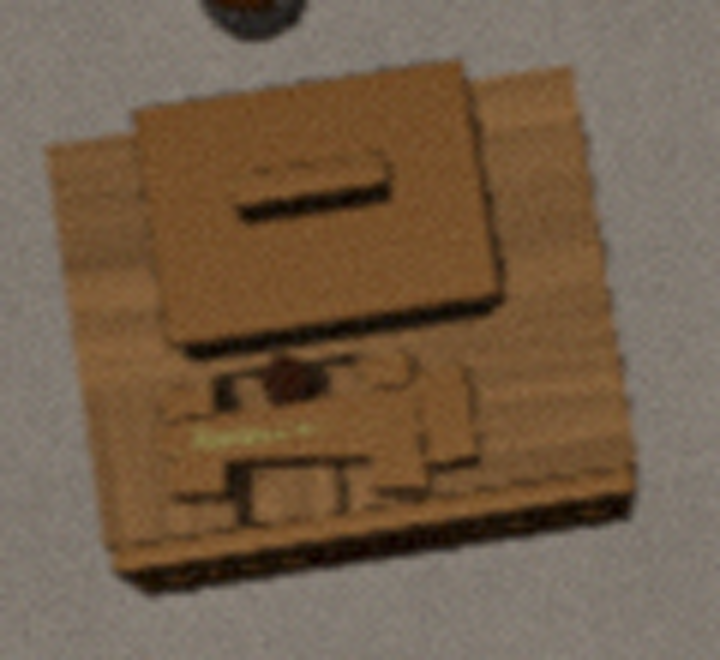

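View pics/t32f.png

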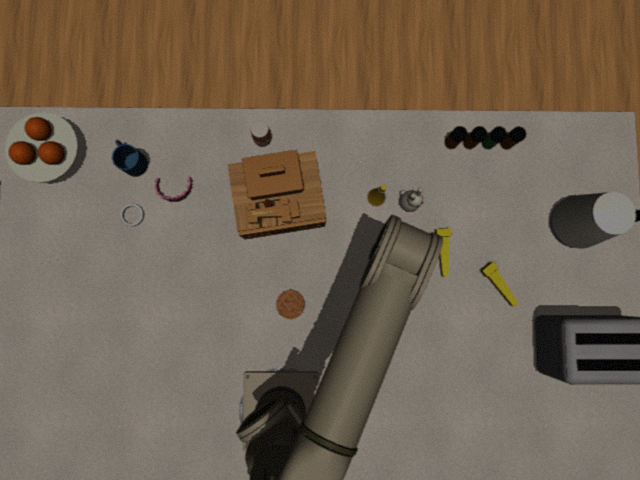

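```bash
python3 - <<'E'
from h import *
t=read_camera("top");s=read_camera("side")
f=lambda u,v:(220+(u+.5)/6-.5,140+(v+.5)/6-.5);g=lambda u,v:(180+(u+.5)/7-.5,180+(v+.5)/7-.5)
b=np.array([O(onz(t,f(*q),.196)) for q in [(133,108),(463,62),(500,298),(172,347)]]);print(b,b.mean(0),"seat 39.5,0")
for a,c in [((133,108),(176,347)),((463,62),None),((500,298),(605,240)),((172,347),(412,402))]:
    if c: print("corner z",two(t,f(*a),s,g(*c)))
st()
E
```

```text
[[ 93.4985  77.6337]
 [ 91.0986 -76.5374]
 [-21.4828 -75.8496]
 [-20.2342  76.4365]] [35.72    0.4208] seat 39.5,0
corner z (array([0.7294, 0.1035, 0.1926]), np.float64(0.0008776827608166798))
corner z (array([ 0.6426, -0.0658,  0.1932]), np.float64(0.0037461367288114094))
corner z (array([0.6178, 0.0843, 0.1939]), np.float64(0.001422673295072919))
t 28.97 pos [ 0.4388 -0.2488  0.2855] org [-250.0791 -222.4361] yaw -32.72 F [0.1778 0.3794 0.5015] gap 45.2 j [ 54.   3. -31.  92.   2.  85. -10.]
```

```bash
python3 -c "
from plant import *
print(hand_in())"
```

```text
the job is handed in; nothing more can be done
None
```

The job is finished and handed in at about 29 s of the 72 s allowed: drawer shut, wedge home, box seated and released. Nothing was touching the robot at the end, and I got no verdict back.

- **Drawer:** It closed to a firm stop (about 13 N). The first push missed because the fingertips sit about 30 mm higher than the reported TCP height. They passed over the front panel into the drawer without measurable contact, and I corrected for the offset from then on.
- **Wedge:** I laid it with its tip in the slot mouth, let go, then tapped it in. A second tap at 39 N along y (about 41 N in total, through the fingertips) moved it no further. The head's back face measured at organizer y of about -55 mm, against -55.5 when home. The tip read about 91 mm rather than 94.5, which I put down to its rounded end.
- **Box:** It went down to 0.1766 m, against 0.1764 predicted for seated. Its feet are hidden in the recesses, and the three lid corners I could measure are level at 0.193–0.194 m (0.196 expected, about 0.202 if not seated). One check disagreed: the lid's centre measured about 4 mm towards the front in the top view. I judged the depth, level and contact evidence stronger.
- **Other objects:** The bunny, tiara, horn and ring look unmoved in the last top view. I checked this by eye only, without measuring. The black wedge look-alike was hidden behind the arm in that view.

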